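# Lay out the stamping board

### The job

Lay out the wooden board for marking with the things standing loose on the table around it (not those in the trays), each thing in the middle of its dark square: put the red ink pad squarely on the middle square of the row of three, stand the ink jar with the blue cap on the single square behind it, the dark-red-handled stamp on the square between the ink pad and the green ticket block, and the black-handled stamp on the square on the other side of the ink pad. Stand the pale-handled stamp on top of the ink pad, in its middle. All stand upright.

Things in the scene. Friction and masses are not known exactly. Their poses are not given: they have to be found in the camera images.
- board: Plywood board, fixed, 170 mm (its x) by 250 mm (its y), 8 mm thick. Origin: centre of its underside, z up; x roughly away from the robot, y roughly to the robot's left (turned up to 0.2 rad). Four flush dark-grey 66 mm squares in its top, centres in its frame: row of three at x = -40 mm, y = +85, 0, -85 mm; single square behind the middle one at x = +42 mm, y = 0.
- tickets: Green pad of tickets on a small wooden base, fixed, 64 x 50 mm, 30 mm high, beyond one of the two ends of the board's row of three squares (about 170 mm along the board's +y or -y; which end varies). Origin at the centre of its underside.
- weight: Round steel paperweight with a knob, fixed, 52 mm diameter, 36 mm high, beyond the other end of the row. Origin at the centre of its underside.
- ink_pad: Square ink pad, black case with a red top, 60 x 60 mm; case 16 mm high, flat red top surface (52 x 52 mm) at 19 mm. Origin at the centre of its underside, x and y along its sides, z up. Loose, about 0.14 kg.
- stamp_red: Stamp with a dark red handle on a square wooden foot 36 x 36 x 20 mm, 92 mm tall overall. Origin: centre of its underside, z up the handle. Round handle on the axis: 20 mm diameter from 36 to 80 mm height, 24 mm knob above (80 to 92 mm), 16 mm collar below. Loose, about 0.09 kg; stands alone on the table at first (those in the tray are fixed).
- stamp_black: Stamp with a black handle on a round steel foot 40 mm diameter, 20 mm high, 92 mm tall overall. Origin: centre of its underside, z up the handle. Round handle on the axis: 20 mm diameter from 36 to 80 mm height, 24 mm knob above (80 to 92 mm), 16 mm collar below. Loose, about 0.12 kg; stands alone on the table at first (those in the tray are fixed).
- stamp_pale: Stamp with a pale wood handle on an oblong brass foot 48 (its x) x 28 (its y) x 20 mm, 92 mm tall overall. Origin: centre of its underside, z up the handle. Round handle on the axis: 20 mm diameter from 36 to 80 mm height, 24 mm knob above (80 to 92 mm), 16 mm collar below. Loose, about 0.11 kg.
- ink_jar: Ink jar: amber glass, 38 mm diameter up to 34 mm, then a blue cap of 36 mm diameter from 37 to 50 mm height. Origin at the centre of its underside, z up. Loose, about 0.08 kg.
There are look-alikes about, which are no part of the job. There is more than one size of the ink_jar; the job needs the largest.

How it is judged:
By the outcome, as a careful person would: the job done as asked, in the order asked, and still so for the second after the job is handed in, with the robot touching nothing.
It also fails if it takes over 131 s, if anything falls off the work surface, if the arm or the gripper's body presses on something with over 40 N, if the wrist force passes 120 N, or if a joint passes its speed limit or range.

### The arm

A 6-joint arm with a two-finger parallel gripper is mounted at the origin on the work surface. World frame = base frame: x ahead of the robot, y to its left, z up, the work surface at z = 0. Lengths are in m, angles in rad, forces in N, time in s.
With the tool pointing down it reaches from about 0.25 to 0.775 m from the base axis. Payload 4 kg.
Tool frame: the origin (TCP) lies at the very end of the fingers, on their centre line; the grasp point (between the pads) lies 19 mm behind it; z points along the fingers, y is the direction in which the jaws open and shut (so a half turn about z gives the same grasp; the last joint's range is limited). The gripper opens to 85 mm and grips with 20 to 120 N. Pads are 22 mm wide; open, the fingers measure 114 mm over their backs; the gripper's body (76 mm by 85 mm) begins 54 mm behind the grasp point. The pads swing forward as they close: fully open they stand 13 mm farther back than shut.
Start: joints at [1.095, 0.087, 1.371, -0, 1.684, -0.103], TCP at [0.2, 0.512, 0.206] pointing down, gripper open.
Joint ranges: [-3.1, 3.1], [-0.76, 2.03], [0.27, 2.55], [-1.08, 4.22], [0.17, 2.65], [-2.57, 2.57]. Speed limits (rad/s): [2.79, 2.79, 3.14, 3.14, 3.14, 3.14].

### API

Orientations are given as [roll, pitch, yaw] about the fixed x, y, z axes, in that order (R = Rz(yaw) Ry(pitch) Rx(roll)).
In Python, from workcell import r gives the robot as it stands. The module is installed in compiled form; this text tells all that it offers.
- The arm moves only by the tool send_rows, never from a script. Its argument "motion" is a list of rows, each an object with "dp": the shift along the world's x, y, z as a fraction of full scale, a list of three; "angular": the turn, a rotation vector about the world's x, y, z as a fraction of full scale, a list of three. A call has 1 to 20 rows; each row shifts and turns the pose as measured when the row begins; what a row does not reach is not made up. Full scale, the value 1, is 0.3 m for a shift and 90 degrees for a turn. A row lasts 1/12 s, in which the tool goes at most 41.7 mm and 7.16 degrees, less where a joint would pass 70% of its speed; a pose out of reach is approached as far as the arm can. A call with a number of a shift or a turn outside -1 to 1 is refused whole. A call with a gripper value outside its range is refused whole. "claw" is the gripper command: -1 is shut, 1 is fully open, values between are in proportion, set as the call begins (left out, the last holds). The fingers move at their own pace and stop on an object; "force" is the grip in N (left out, the last holds). Time passes only in rows, so rows that do not move let the fingers close. It gives the time, the measured TCP pose, the force and the opening at its end, in the units of the state.
- r.state(): the state, without advancing time (a new reading comes with each control period).
- r.read_camera(name): name is "side" or "top"; returns the picture (420x560x3 uint8, red, green, blue); there is no depth.
- r.camera_model(name): a dict with "intrinsics" (3x3 intrinsics, pixels), "R" (3x3) and "t" (3): a world point X has camera coordinates R X + t. Camera axes: x right, y down, z forward; pixel columns grow to the right and rows downward; lengths in m; the calibration is good to about 2 mm. A picture is of the moment at which its call begins. camera_model takes no time and is no camera call.
- r.finish_job(): hands the job in, once; it reports no verdict.
Trained networks look in the newest picture that a camera, given by its name, has taken for a name from the list of things; names that differ only in an ending like _2 or _b are one class to them, and where a whole thing is asked for, a point or a joint stands for the part that bears it (a point fixed in the world has none). Each returns a list of dicts, best first, with "conf" (0 to 1); they miss things now and then, are a little off and sometimes report something else, mostly with a low value. They report only what shows in the picture. A call takes as long as a camera call. They do not tell look-alikes from the thing itself.
- r.regions_of(camera, label): "region" (420x560 bool, what is visible of it) and "rect" ([centre column, centre row, width, height] as shares, 0 to 1, of the picture: columns of its width, rows of its height, round what is visible of it).
- r.landmark_of(camera, label): "centre" ([column, row] as shares, 0 to 1, of the picture: columns of its width, rows of its height: a listed point, or the origin of a listed thing).
The state is a dict: "t": time; "joints": joint angles; "joint_vel": joint speeds; "joint_efforts": joint torques, N m; "position": TCP position; "ee_rot": TCP orientation; "contact_force": force on the tool from outside, world axes, zero at the start; "wrist_torque": the same for the moment, N m; "grip_width": finger opening in m.
Only numpy, scipy, OpenCV 4.12 (cv2) and the standard library are available. Lean on these libraries where they do the work, as an engineer would, in place of code of your own. Each camera call takes 0.05 s, during which the arm holds its last target.

## Working session

There is one attempt and no reset: what is moved stays moved. The work goes in short steps, Python scripts to look and compute and a tool call to move; the robot and the scene stay as the last step left them, time stands still between calls to the robot, and variables do not carry over. Pictures are saved under pics/ and viewed, and the job is handed in when it is done.

Besides the shell and the picture viewer there is one more tool, called after "Call:" as name(argument=value, ...) on one line, values as JSON. send_rows: Moves the arm, as the interface text tells. Its arguments: {"type":"object","properties":{"motion":{"type":"array","items":{"type":"object","properties":{"dp":{"type":"array","items":{"type":"number"}},"angular":{"type":"array","items":{"type":"number"}}}}},"claw":{"type":"number"},"force":{"type":"number"}},"required":["motion"]}

```bash
mkdir -p pics; python3 - <<'E'
from workcell import r
import cv2
for n in("top","side"):
    im=r.read_camera(n); cv2.imwrite(f"pics/{n}0.png",im[:,:,::-1])
    print(r.camera_model(n))
print(r.state())
E
```

```text
{'intrinsics': array([[545.9483141 ,   0.        , 275.50558021],
       [  0.        , 545.9483141 , 209.10388192],
       [  0.        ,   0.        ,   1.        ]]), 'R': array([[ 0.01697979, -0.99985322, -0.00228584],
       [-0.99073132, -0.01651664, -0.1348282 ],
       [ 0.13477066,  0.004554  , -0.99086635]]), 't': array([-0.01710215,  0.53261794,  1.26781075])}
{'intrinsics': array([[473.36320625,   0.        , 286.04774619],
       [  0.        , 473.36320625, 220.3132463 ],
       [  0.        ,   0.        ,   1.        ]]), 'R': array([[ 0.85525885, -0.51765918, -0.02369141],
       [-0.29225815, -0.44409601, -0.84697338],
       [ 0.42792228,  0.73130548, -0.53110716]]), 't': array([-0.44230152,  0.20896925,  0.97320836])}
{'t': 0.1, 'joints': array([ 1.09493712e+00,  8.79261478e-02,  1.37212142e+00,  5.67467709e-07,
        1.68363282e+00, -1.03059073e-01]), 'joint_vel': array([ 0.00033638, -0.0023184 , -0.00163101, -0.00035477,  0.00060131,
        0.00018919]), 'joint_efforts': array([ 2.69946526e-03, -3.53012180e+01, -3.14220142e+01, -1.01357523e-04,
        7.87741301e-03, -3.04214680e-06]), 'position': array([0.2000709 , 0.51177014, 0.20512234]), 'ee_rot': array([-3.13951606e+00, -2.15339819e-04,  2.76879236e+00]), 'contact_force': array([ 0.2262829 , -0.92869222,  0.14060574]), 'wrist_torque': array([0.06820495, 0.00927916, 0.00501052]), 'grip_width': 0.08523638985306814}
```

View pics/top0.png

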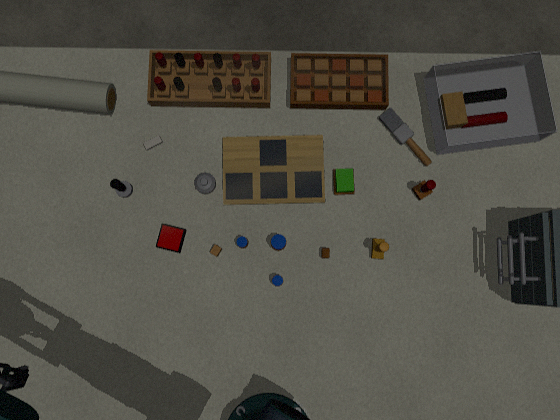

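View pics/side0.png

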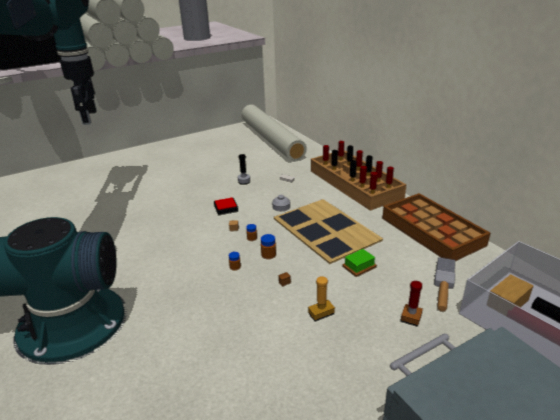

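Top view: the board is at (273,170), tickets at right (344,180), weight at (205,183). The loose things are the pad (171,238), largest jar (278,242), black stamp (120,187), red stamp (425,188) and pale stamp (378,248). Next I'll measure them.

```bash
cat > h.py <<'E'
from workcell import r
import numpy as np, cv2
def ray(n,u,v):
    m=r.camera_model(n);K,R,t=m["intrinsics"],m["R"],m["t"]
    return -R.T@t, R.T@np.linalg.inv(K)@np.array([u,v,1.])
def plane(n,u,v,z=0.):
    c,d=ray(n,u,v); return c+d*(z-c[2])/d[2]
def proj(n,X):
    m=r.camera_model(n);q=m["intrinsics"]@(m["R"]@np.asarray(X,float)+m["t"]);return q[:2]/q[2]
def tri(a,b):
    c1,d1=ray("top",*a);c2,d2=ray("side",*b)
    s=np.linalg.lstsq(np.c_[d1,-d2],c2-c1,rcond=None)[0]
    p,q=c1+d1*s[0],c2+d2*s[1];return (p+q)/2,np.linalg.norm(p-q)
E
python3 - <<'E'
from h import *
np.set_printoptions(precision=4,suppress=True)
for n in("top","side"):
    im=r.read_camera(n); np.save(f"{n}.npy",im)
L={}
for k in "board tickets weight ink_pad stamp_red stamp_black stamp_pale ink_jar".split():
    for n in("top","side"):
        for d in r.landmark_of(n,k)[:5]:
            c=np.array(d["centre"])*[560,420]
            print(k,n,round(d["conf"],2),c.round(1),plane(n,*c,0.0)[:2])
for k in "board ink_pad stamp_red stamp_pale".split():
    for d in r.regions_of("top",k)[:4]:
        m=d["region"].astype(np.uint8); 
        c=max(cv2.findContours(m,0,1)[0],key=cv2.contourArea)
        print(k,round(d["conf"],2),m.sum(),cv2.minAreaRect(c))
im=cv2.imread("pics/top0.png")
C=[im[y-25:y+25,x-25:x+25] for x,y in((171,238),(120,187),(425,188),(378,248),(278,242),(250,250))]
cv2.imwrite("pics/crops.png",np.vstack([np.hstack([cv2.resize(c,(260,260),interpolation=2) for c in C[i:i+3]]) for i in(0,3)]))
E
```

```text
board top 0.7 [272.6 164.8] [0.6486 0.0011]
board side 0.63 [328.9 227.1] [0.6508 0.0018]
tickets top 0.56 [343. 182.] [ 0.6081 -0.1736]
tickets side 0.91 [356.6 267.7] [ 0.6034 -0.1753]
weight top 0.82 [204.8 185.2] [0.5944 0.1677]
weight side 0.68 [280.3 204.6] [0.6037 0.175 ]
ink_pad top 0.7 [172.  236.9] [0.4652 0.2433]
ink_pad side 0.81 [225.4 209. ] [0.4607 0.2398]
stamp_red top 0.62 [421.1 189.1] [ 0.5935 -0.3661]
stamp_red side 0.75 [411.4 315.6] [ 0.5979 -0.3605]
stamp_black top 0.76 [126.2 190.1] [0.5789 0.3612]
stamp_black side 0.7 [246.  180.5] [0.5903 0.3646]
stamp_black side 0.7 [323.7 313.4] [ 0.4512 -0.259 ]
stamp_pale top 0.77 [379.6 247.8] [ 0.4471 -0.2626]
stamp_pale side 0.9 [324.1 313.4] [ 0.4519 -0.2594]
stamp_pale side 0.71 [266.  251.9] [ 0.4565 -0.005 ]
ink_jar top 0.78 [278.6 241.8] [ 0.4575 -0.0169]
ink_jar top 0.62 [240.6 244.1] [0.4504 0.0756]
ink_jar top 0.45 [276.1 280.8] [ 0.3632 -0.0123]
ink_jar side 0.64 [252.2 236.2] [0.4602 0.075 ]
ink_jar side 0.56 [270.7 254.6] [ 0.4607 -0.021 ]
ink_jar side 0.54 [234.8 268.9] [ 0.362  -0.0242]
board 0.88 6859 ((273.0115966796875, 170.02197265625), (68.42755126953125, 101.46383666992188), 88.72696685791016)
ink_pad 0.91 590 ((170.79412841796875, 238.32354736328125), (24.496097564697266, 24.496097564697266), 14.03624439239502)
stamp_red 0.74 299 ((424.8076171875, 188.46153259277344), (14.976905822753906, 22.46535873413086), 56.3099365234375)
stamp_pale 0.5 291 ((379.5942687988281, 248.963134765625), (16.749113082885742, 20.098936080932617), 5.19442892074585)
```

View pics/crops.png

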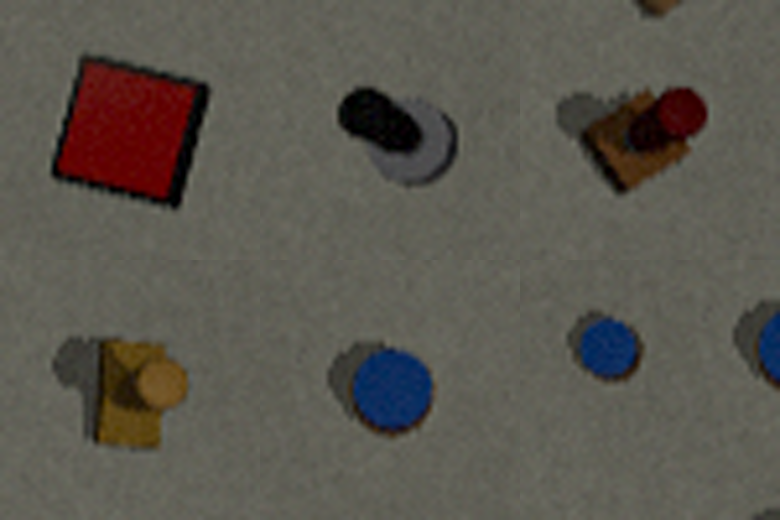

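```bash
cat > seg.py <<'E'
from h import *
def up(im,cx,cy,h=26,s=8):
    # returns upscaled crop float RGB, and mapping to pixel
    c=im[cy-h:cy+h,cx-h:cx+h]
    U=cv2.resize(c,None,fx=s,fy=s,interpolation=cv2.INTER_CUBIC).astype(int)
    f=lambda p:(np.asarray(p,float)+.5)/s-.5+np.array([cx-h,cy-h])
    return U,f
def blob(mask,near=None):
    n,l,st,ce=cv2.connectedComponentsWithStats(mask.astype(np.uint8))
    i=1+np.argmax(st[1:,4]) if near is None else 1+np.argmin([np.hypot(*(c-near))-.2*np.sqrt(a) for c,a in zip(ce[1:],st[1:,4])])
    return (l==i).astype(np.uint8),ce[i]
def rectpts(m,f):
    c=max(cv2.findContours(m,0,1)[0],key=cv2.contourArea)
    return np.array([f(p) for p in cv2.boxPoints(cv2.minAreaRect(c))])
E
python3 - <<'E'
from seg import *
np.set_printoptions(precision=4,suppress=True)
top=np.load("top.npy");side=np.load("side.npy")
def wp(n,pts,z): return np.array([plane(n,*p,z)[:2] for p in pts])
# squares
gray=top.max(axis=2).astype(int)
for nm,(x,y) in dict(L=(239,185),M=(274,185),R=(308,185),B=(273,152)).items():
    U,f=up(top,x,y,21); print(nm,U[160:176,160:176].mean((0,1)),U[:12].mean((0,1)))
    m=(U[...,0]-U[...,2]<22)
    m,c=blob(cv2.morphologyEx(m.astype(np.uint8),cv2.MORPH_OPEN,np.ones((30,30))),np.array([168,168])); P=wp("top",rectpts(m,f),.008)
    e=P-np.roll(P,1,0); print(nm,m.sum()/64,P.mean(0),plane("top",*f(c),.008)[:2],np.linalg.norm(e,axis=1),np.arctan2(e[:,1],e[:,0]))
# pad
U,f=up(top,171,238); R=U[...,0]
m,c=blob((U[...,0]-U[...,1]>55)); P=wp("top",rectpts(m,f),.019);e=P-np.roll(P,1,0)
print("pad",U[200:210,200:210].mean((0,1)),P.mean(0),np.linalg.norm(e,axis=1),np.arctan2(e[:,1],e[:,0]),plane("top",*f(c),.019))
U,f=up(side,226,206); m,c=blob((U[...,0]-U[...,1]>80));print("pad side",plane("side",*f(c),.019))
# jar
U,f=up(top,278,242); m,c=blob(U[...,2]-U[...,0]>35); print("jar",f(c),m.sum()/64,plane("top",*f(c),.049)[:2]);a=f(c)
U,f=up(side,268,245); m,c=blob(U[...,2]-U[...,0]>50); print("jar s",f(c),plane("side",*f(c),.0455)[:2],tri(a,f(c)))
# red knob
U,f=up(top,425,188); m,c=blob(U[...,0]-U[...,1]>60); print("red knob",f(c),m.sum()/64,plane("top",*f(c),.09)[:2])
m,c=blob((U[...,0]-U[...,2]>18)&(U.max(2)>40)); 
E
```

```text
L [46.2734 44.8086 43.0469] [94.0637 80.8889 53.5345]
L 708.84375 [0.5931 0.0828] [0.5929 0.0829] [0.0661 0.0665 0.0661 0.0661] [ 0.0412 -1.5421 -3.1071  1.5995]
M [44.3789 44.7344 41.6797] [60.2378 54.9422 42.9449]
M 703.078125 [ 0.5965 -0.0017] [ 0.5963 -0.0018] [0.0658 0.0668 0.0658 0.0664] [ 0.0456 -1.5287 -3.1027  1.6129]
R [37.875  36.7617 39.375 ] [91.97   80.5268 55.6372]
R 701.8125 [ 0.5996 -0.0868] [ 0.5995 -0.0868] [0.0662 0.0664 0.0662 0.066 ] [ 0.0309 -1.5351 -3.1174  1.6065]
B [31.4297 32.4258 34.7617] [97.9018 97.4315 87.8693]
B 682.28125 [0.6785 0.0014] [0.6784 0.0013] [0.0653 0.0666 0.0653 0.0661] [ 0.0342 -1.5406 -3.114   1.6011]
pad [97.98  7.05  2.54] [0.4618 0.2448] [0.0526 0.0533 0.0529 0.0532] [ 1.33   -0.2151 -1.8131  2.9213] [0.4616 0.2446 0.019 ]
pad side [0.4618 0.24   0.019 ]
jar [277.9882 241.2146] 174.296875 [ 0.4552 -0.0153]
jar s [267.5364 239.3124] [ 0.4557 -0.0183] (array([ 0.4562, -0.0156,  0.0436]), np.float64(0.0014390543975416907))
red knob [431.7041 186.1495] 4.578125 [ 0.5848 -0.3667]
```

```bash
python3 - <<'E'
import cv2,numpy as np
im=cv2.imread("pics/side0.png")
C=[im[y-40:y+30,x-35:x+35] for x,y in((226,206),(243,175),(411,305),(321,300),(268,250),(320,230))]
cv2.imwrite("pics/crops2.png",np.vstack([np.hstack([cv2.resize(c,(260,260),interpolation=2) for c in C[i:i+3]]) for i in(0,3)]))
E
```

```text
(no output)
```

View pics/crops2.png

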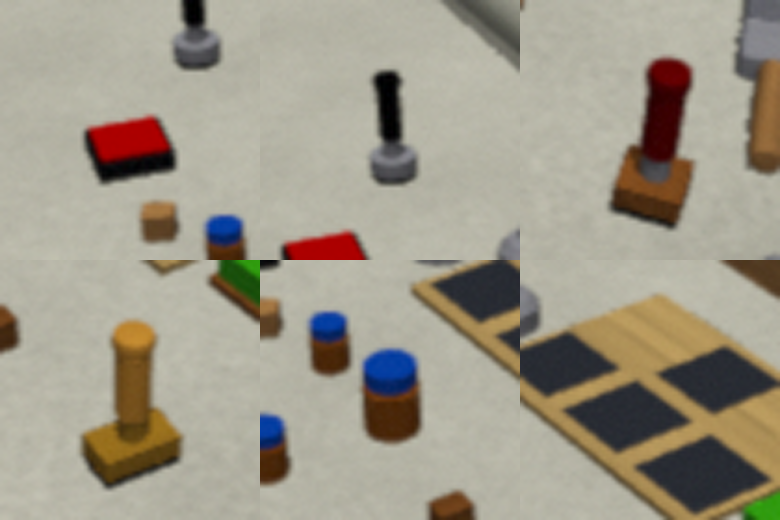

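```bash
cat > fit.py <<'E'
from h import *
from scipy.optimize import minimize
def circ(d,z0,z1):
    a=np.linspace(0,2*np.pi,24,endpoint=False);c=np.c_[np.cos(a),np.sin(a)]*d/2
    return np.vstack([np.c_[c,0*a+z0],np.c_[c,0*a+z1]])
def box(x,y,z0,z1):
    return np.array([[i*x/2,j*y/2,z] for i in(-1,1) for j in(-1,1) for z in(z0,z1)])
H=[circ(16,20,36),circ(20,36,80),circ(24,80,92)]
M=dict(stamp_red=[box(36,36,0,20)]+H,stamp_black=[circ(40,0,20)]+H,stamp_pale=[box(48,28,0,20)]+H,
 ink_jar=[circ(38,0,34),circ(36,34,50)],ink_pad=[box(60,60,0,16),box(52,52,16,19)])
def render(n,k,p,z0,S=4,win=None):
    m=r.camera_model(n);K,R,t=m["intrinsics"],m["R"],m["t"]
    c,s=np.cos(p[2]),np.sin(p[2]);Rz=np.array([[c,-s,0],[s,c,0],[0,0,1]])
    x0,y0,w,h=win;img=np.zeros((h*S,w*S),np.uint8)
    for P in M[k]:
        X=(P/1000)@Rz.T+[p[0],p[1],z0];q=(X@R.T+t)@K.T;q=q[:,:2]/q[:,2:]
        q=(q-[x0,y0]+.5)*S-.5
        cv2.fillConvexPoly(img,cv2.convexHull(np.round(q*16).astype(np.int32)),255,shift=4)
    return cv2.resize(img,(w,h),interpolation=cv2.INTER_AREA)/255.
def fit(n,k,mask,p0,z0=0.,yaw=True):
    ys,xs=np.where(mask);win=(xs.min()-8,ys.min()-8,np.ptp(xs)+17,np.ptp(ys)+17)
    T=np.zeros((win[3],win[2]))
    T[ys-win[1],xs-win[0]]=1;T=cv2.GaussianBlur(T,(0,0),.8)
    def f(q):
        p=[q[0]/1000,q[1]/1000,q[2]/50 if yaw else p0[2]]
        return ((cv2.GaussianBlur(render(n,k,p,z0,win=win),(0,0),.8)-T)**2).sum()
    best=None
    for dy in((0,.35,.7,1.05,1.4,-.35,-.7,-1.05,-1.4) if yaw else (0,)):
        q0=np.array([p0[0]*1000,p0[1]*1000,(p0[2]+dy)*50])
        s=minimize(f,q0,method="Nelder-Mead",options=dict(initial_simplex=np.vstack([q0]+[q0+8*e for e in np.eye(3)]),xatol=.05,fatol=1e-3))
        if best is None or s.fun<best.fun:best=s
    q=best.x;return np.array([q[0]/1000,q[1]/1000,q[2]/50]),best.fun,mask.sum()
E
python3 - <<'E'
from fit import *
np.set_printoptions(precision=4,suppress=True)
for n in("top","side"):
    r.read_camera(n)
    for k,p0 in dict(ink_pad=(.463,.243,-.23),stamp_red=(.595,-.363,.5),stamp_black=(.583,.362,0),stamp_pale=(.449,-.26,0),ink_jar=(.456,-.016,0)).items():
        D=r.regions_of(n,k);c=proj(n,[p0[0],p0[1],.03])
        D=[d for d in D if np.hypot(*(np.array(d["rect"][:2])*[560,420]-c))<15]
        if not D: print(n,k,"none");continue
        np.save(f"mask_{n}_{k}.npy",D[0]["region"])
        print(n,k,round(D[0]["conf"],2),*fit(n,k,D[0]["region"],p0,yaw=k not in("stamp_black","ink_jar")))
print(r.state()["t"])
E
```

```text
top ink_pad 0.63 [ 0.4614  0.2445 -0.2576] 35.73893357063716 562
top stamp_red 0.78 [ 0.5881 -0.3636 -0.9922] 8.937509167478625 299
top stamp_black 0.84 [0.5793 0.3638 0.1009] 6.589187877716247 296
top stamp_pale 0.86 [ 0.4443 -0.2552 -0.091 ] 6.129419863050886 288
top ink_jar 0.68 [ 0.4539 -0.0156  0.1311] 4.669465263023394 193
side ink_pad 0.85 [ 0.4649  0.2416 -1.7861] 2.356272313136201 359
side stamp_red 0.76 [ 0.5906 -0.3666  2.1777] 11.70804861947953 646
side stamp_black 0.47 [0.5827 0.3631 0.0501] 34.78120950538862 188
side stamp_pale 0.73 [ 0.4469 -0.2572 -0.1159] 12.766632146035711 680
side ink_jar 0.77 [ 0.4571 -0.0175  0.0334] 3.883497219121663 357
1.8
```

```bash
python3 - <<'E'
from seg import *
from scipy.optimize import minimize
side=np.load("side.npy")
tg={'M':(-40,0),'L':(-40,85),'R':(-40,-85),'B':(42,0)}
ob=[]
for k,(x,y) in tg.items():
    p=proj("side",[.636+x/1000,-.001+y/1000,.008]).astype(int)
    U,f=up(side,*p,18); m,c=blob((U.max(2)<75)); ob.append(f(c)); print(k,m.sum()/64,f(c),plane("side",*f(c),.008))
E
```

```text
M 314.796875 [313.29149811 231.59947201] [ 0.59748349 -0.00351981  0.008     ]
L 269.953125 [294.76381533 217.50455447] [0.5942399  0.08136344 0.008     ]
R 365.453125 [333.53031607 247.15806843] [ 0.60028913 -0.08807017  0.008     ]
B 286.734375 [338.16296455 221.711654  ] [ 6.79397046e-01 -1.95467250e-04  8.00000000e-03]
```

Call:
send_rows(motion=[{"dp":[0.088,-0.09,0],"angular":[0,0,0.0096]},{"dp":[0.088,-0.09,0],"angular":[0,0,0.0096]},{"dp":[0.088,-0.09,0],"angular":[0,0,0.0096]},{"dp":[0.088,-0.09,0],"angular":[0,0,0.0096]},{"dp":[0.088,-0.09,0],"angular":[0,0,0.0096]},{"dp":[0.088,-0.09,0],"angular":[0,0,0.0096]},{"dp":[0.088,-0.09,0],"angular":[0,0,0.0096]},{"dp":[0.088,-0.09,0],"angular":[0,0,0.0096]},{"dp":[0.088,-0.09,0],"angular":[0,0,0.0096]},{"dp":[0.088,-0.09,0],"angular":[0,0,0.0096]}], claw=1, force=30)

```text
t: 2.63
position: [0.467, 0.2352, 0.2069]
ee_rot: [3.137, -0.001, 2.945]
contact_force: [0.2, 0.9, 0.1]
grip_width: 0.0853
```

Call:
send_rows(motion=[{"dp":[-0.013,0.027,-0.06],"angular":[0,0,-0.015]},{"dp":[0,0,-0.065]},{"dp":[0,0,-0.065]},{"dp":[0,0,-0.065]},{"dp":[0,0,-0.065]},{"dp":[0,0,-0.065]},{"dp":[0,0,-0.065]},{"dp":[0,0,0]},{"dp":[0,0,0]}])

```text
$.motion[1]: bad value
```

```bash
python3 - <<'E'
from h import *
s=r.state();print(s["position"],s["ee_rot"])
im=r.read_camera("side"); cv2.imwrite("pics/s1.png",cv2.resize(im[120:260,130:330,::-1],None,fx=4,fy=4,interpolation=2)[:560])
E
```

```text
[0.46702166 0.23519017 0.20688343] [ 3.13674127e+00 -7.11938048e-04  2.94491290e+00]
```

View pics/s1.png

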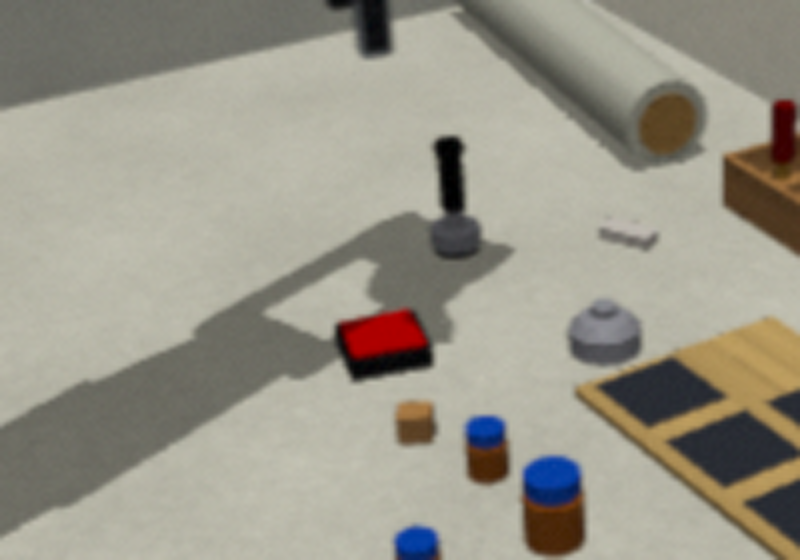

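The rows need both fields, so I'll resend. The picture shows the gripper above and the pad untouched.

Call:
send_rows(motion=[{"dp":[-0.013,0.027,-0.06],"angular":[0,0,-0.015]},{"dp":[0,0,-0.065],"angular":[0,0,0]},{"dp":[0,0,-0.065],"angular":[0,0,0]},{"dp":[0,0,-0.065],"angular":[0,0,0]},{"dp":[0,0,-0.065],"angular":[0,0,0]},{"dp":[0,0,-0.065],"angular":[0,0,0]},{"dp":[0,0,-0.065],"angular":[0,0,0]},{"dp":[0,0,0],"angular":[0,0,0]},{"dp":[0,0,0],"angular":[0,0,0]}])

```text
t: 3.43
position: [0.472, 0.2333, 0.0684]
ee_rot: [3.139, 0.01, 2.899]
contact_force: [0.9, -0.3, -0.3]
grip_width: 0.0856
```

```bash
python3 - <<'E'
from h import *
s=r.state();print(s["position"],s["ee_rot"])
im=r.read_camera("side"); cv2.imwrite("pics/s2.png",cv2.resize(im[120:260,130:330,::-1],None,fx=4,fy=4,interpolation=2)[:560])
E
```

```text
[0.47202795 0.23331698 0.06840636] [3.13883324 0.00999286 2.89918491]
```

View pics/s2.png

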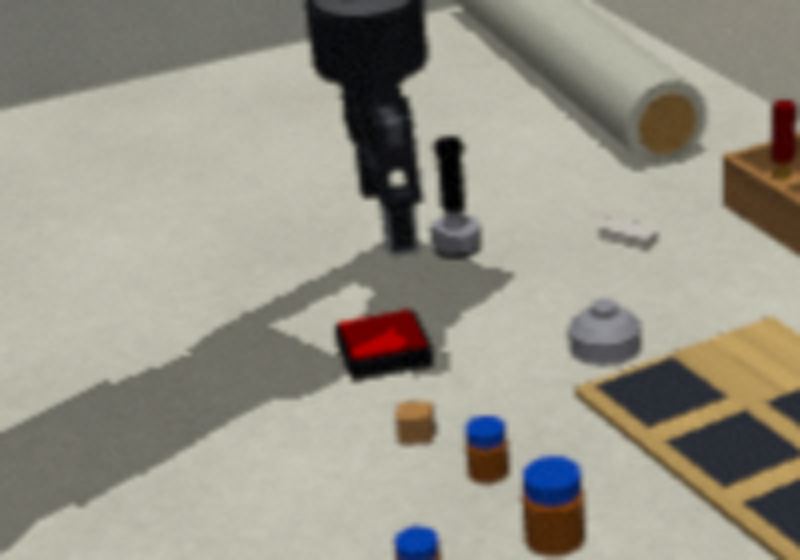

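Call:
send_rows(motion=[{"dp":[-0.015,0.016,0],"angular":[0,0,0.006]},{"dp":[-0.015,0.016,0],"angular":[0,0,0.006]},{"dp":[0,0,0],"angular":[0,0,0]},{"dp":[0,0,0],"angular":[0,0,0]}])

```text
t: 3.82
position: [0.4644, 0.2454, 0.0734]
ee_rot: [3.134, 0.016, 2.92]
contact_force: [-0.5, -1.3, -0.7]
grip_width: 0.0854
```

```bash
cat > go.py <<'E'
import sys
from h import *
from scipy.spatial.transform import Rotation as Ro
x,y,z,yaw=map(float,sys.argv[1:5]); N=int(sys.argv[5]) if len(sys.argv)>5 else 1
s=r.state();C=Ro.from_euler("xyz",s["ee_rot"]);T=Ro.from_euler("xyz",[np.pi,0,yaw])
d=(np.array([x,y,z])-s["position"])/.3;w=(T*C.inv()).as_rotvec()/(np.pi/2)
print("mm",(d*300).round(1),"dp/N",(d/N).round(4),"ang/N",(w/N).round(4),"t",s["t"],"vel",np.abs(s["joint_vel"]).max().round(3))
E
python3 go.py .463 .243 .01 2.92 6
```

```text
mm [ -1.4  -2.4 -63.4] dp/N [-0.0008 -0.0013 -0.0352] ang/N [-0.0004  0.0018 -0.    ] t 3.8167 vel 0.017
```

Call:
send_rows(motion=[{"dp":[-0.0008,-0.0013,-0.035],"angular":[-0.0004,0.002,0]},{"dp":[-0.0008,-0.0013,-0.035],"angular":[-0.0004,0.002,0]},{"dp":[-0.0008,-0.0013,-0.035],"angular":[-0.0004,0.002,0]},{"dp":[-0.0008,-0.0013,-0.035],"angular":[-0.0004,0.002,0]},{"dp":[-0.0008,-0.0013,-0.035],"angular":[-0.0004,0.002,0]},{"dp":[0,0,0],"angular":[0,0,0]},{"dp":[0,0,0],"angular":[0,0,0]}])

```text
t: 4.4
position: [0.4629, 0.2432, 0.0158]
ee_rot: [3.141, 0.001, 2.921]
contact_force: [-0.5, 0.3, -0.1]
grip_width: 0.0851
```

```bash
python3 go.py .463 .243 .001 2.92 2;python3 - <<'E'
from h import *
im=r.read_camera("side"); cv2.imwrite("pics/s3.png",cv2.resize(im[120:260,130:330,::-1],None,fx=4,fy=4,interpolation=2)[:560])
E
```

```text
mm [  0.1  -0.2 -14.8] dp/N [ 0.0002 -0.0003 -0.0246] ang/N [-0.0001  0.0003 -0.0002] t 4.4 vel 0.032
```

View pics/s3.png

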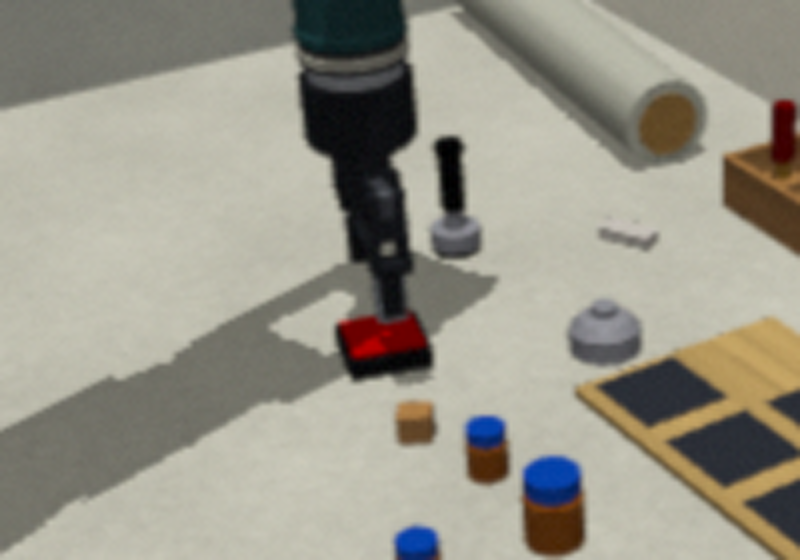

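```bash
python3 - <<'E'
from h import *
s=r.state();p=s["position"];yaw=s["ee_rot"][2]
j=np.array([-np.sin(yaw),np.cos(yaw),0])
for q in(-.05,0,.05):
  for z in (.029,.09): print(q,z,(proj("side",p*[1,1,0]+j*q+[0,0,z])-[130,120])*4)
im=r.read_camera("top"); cv2.imwrite("pics/t3.png",cv2.resize(im[180:300,110:260,::-1],None,fx=5,fy=5,interpolation=2))
E
```

```text
-0.05 0.029 [363.60293933 286.12065864]
-0.05 0.09 [355.26910974 210.41026641]
0 0.029 [378.26132299 317.94848497]
0 0.09 [370.03394022 240.68159201]
0.05 0.029 [393.83492667 351.7635334 ]
0.05 0.09 [385.74432817 272.89152967]
```

View pics/t3.png

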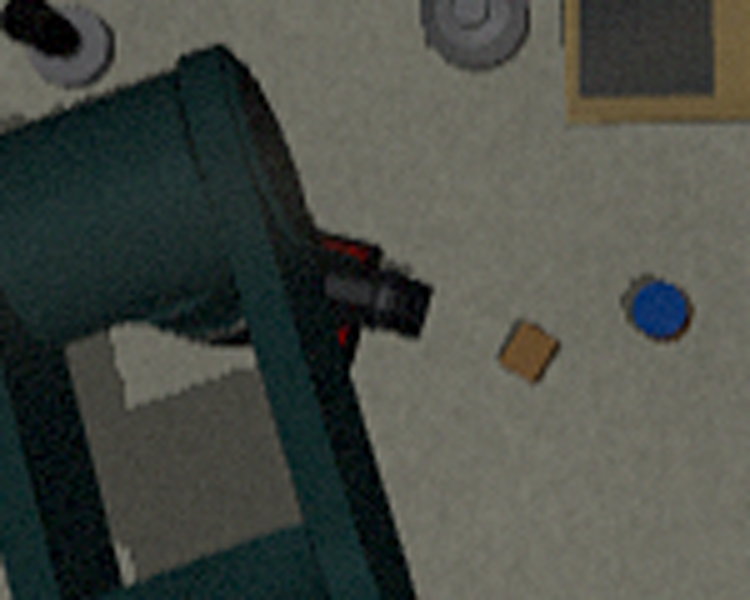

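The top view shows the −y finger just clear of the pad's edge, and the pad sits between the fingers. Next: descend and close.

Call:
send_rows(motion=[{"dp":[0,0,-0.025],"angular":[0,0,0]},{"dp":[0,0,-0.022],"angular":[0,0,0]},{"dp":[0,0,0],"angular":[0,0,0]}])

```text
t: 4.75
position: [0.4644, 0.2437, 0.0026]
ee_rot: [3.139, 0.004, 2.92]
contact_force: [-0.6, 0.4, -0.6]
grip_width: 0.0858
```

Call:
send_rows(motion=[{"dp":[0,0,0],"angular":[0,0,0]},{"dp":[0,0,0],"angular":[0,0,0]},{"dp":[0,0,0],"angular":[0,0,0]},{"dp":[0,0,0],"angular":[0,0,0]},{"dp":[0,0,0],"angular":[0,0,0]},{"dp":[0,0,0],"angular":[0,0,0]},{"dp":[0,0,0],"angular":[0,0,0]},{"dp":[0,0,0],"angular":[0,0,0]}], claw=-0.2, force=30)

```text
t: 5.42
position: [0.4653, 0.2442, 0.0037]
ee_rot: [3.137, 0.006, 2.921]
contact_force: [0.1, -0.5, -0.2]
grip_width: 0.0343
```

```bash
python3 - <<'E'
from h import *
im=r.read_camera("side"); cv2.imwrite("pics/s4.png",cv2.resize(im[140:240,160:300,::-1],None,fx=5.5,fy=5.5,interpolation=2))
im=r.read_camera("top"); cv2.imwrite("pics/t4.png",cv2.resize(im[180:300,110:260,::-1],None,fx=5,fy=5,interpolation=2))
E
```

```text
(no output)
```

View pics/s4.png

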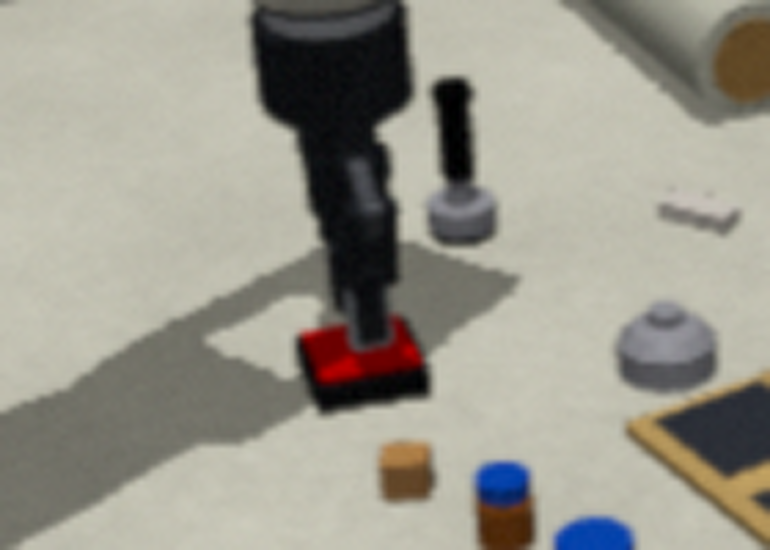

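View pics/t4.png

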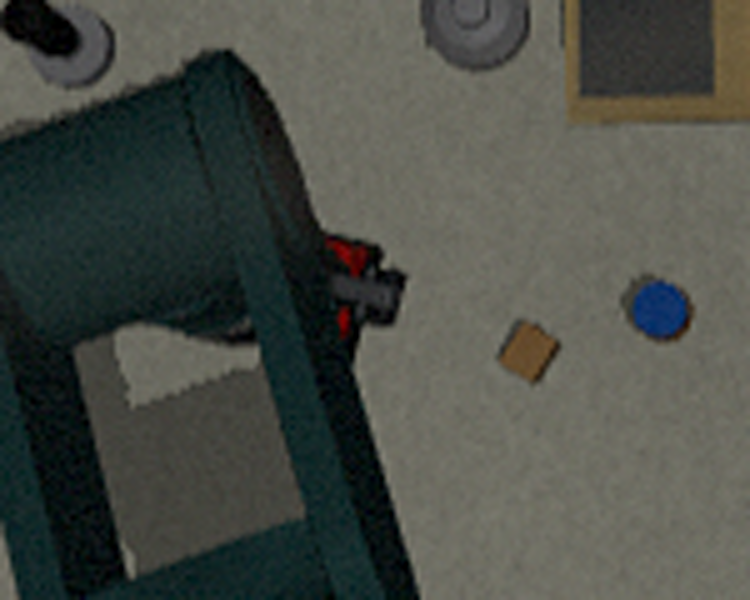

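```bash
python3 - <<'E'
from h import *
s=r.state();p=s["position"];yaw=s["ee_rot"][2]
j=np.array([-np.sin(yaw),np.cos(yaw),0])
for q in(.017,.0315):
  for z in (.0,.005,.01,.015,.02,.025,.03,.04): print(q,z,(proj("side",p*[1,1,0]+j*q+[0,0,z])-[160,140])*5.5)
E
```

```text
0.017 0.0 [371.24990611 389.19154194]
0.017 0.005 [370.37801365 380.82498335]
0.017 0.01 [369.50264424 372.42506033]
0.017 0.015 [368.62377703 363.99157292]
0.017 0.02 [367.74139101 355.52431954]
0.017 0.025 [366.855465   347.02309698]
0.017 0.03 [365.96597767 338.48770042]
0.017 0.04 [364.17623279 321.31355774]
0.0315 0.0 [377.45160656 402.89335572]
0.0315 0.005 [376.58444836 394.48026247]
0.0315 0.01 [375.71380141 386.03332171]
0.0315 0.015 [374.83964463 377.55232878]
0.0315 0.02 [373.96195673 369.03707735]
0.0315 0.025 [373.08071629 360.48735942]
0.0315 0.03 [372.19590169 351.90296531]
0.0315 0.04 [370.41546268 334.62930124]
```

Call:
send_rows(motion=[{"dp":[0,0,0.05],"angular":[0,0,0]},{"dp":[0,0,0.05],"angular":[0,0,0]},{"dp":[0,0,0.05],"angular":[0,0,0]},{"dp":[0,0,0.05],"angular":[0,0,0]},{"dp":[0,0,0],"angular":[0,0,0]},{"dp":[0,0,0],"angular":[0,0,0]},{"dp":[0,0,0],"angular":[0,0,0]},{"dp":[0,0,0],"angular":[0,0,0]},{"dp":[0,0,0],"angular":[0,0,0]},{"dp":[0,0,0],"angular":[0,0,0]}], claw=-1)

```text
t: 6.35
position: [0.4619, 0.2428, 0.0609]
ee_rot: [-3.141, -0.001, 2.921]
contact_force: [-0.1, 0.0, 0.1]
grip_width: 0.0001
```

```bash
python3 - <<'E'
from h import *
im=r.read_camera("side"); cv2.imwrite("pics/s5.png",cv2.resize(im[140:240,160:300,::-1],None,fx=5.5,fy=5.5,interpolation=2))
s=r.state();p=s["position"];yaw=s["ee_rot"][2];print(p,s["grip_width"])
for z in (0,.01,.02,.03,.04): print(z,(proj("side",p+[0,0,z])-[160,140])*5.5)
E
```

```text
[0.46170129 0.242741   0.06072219] -0.00018498610924964708
0 [348.00899009 273.18008564]
0.01 [346.13945325 255.67385234]
0.02 [344.25470415 238.0251723 ]
0.03 [342.35455636 220.23229981]
0.04 [340.43882039 202.29346051]
```

View pics/s5.png

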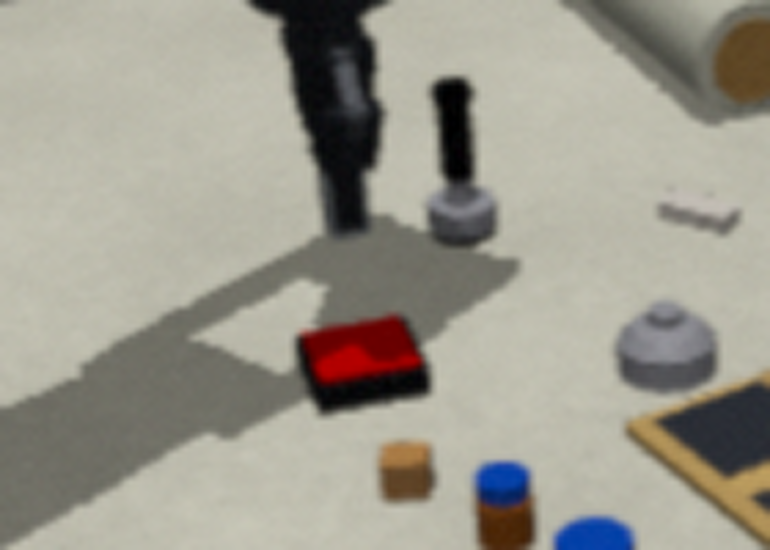

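The shut fingertips appear about 20 mm above the reported TCP. I'll probe the free table to check.

Call:
send_rows(motion=[{"dp":[-0.09,0,0],"angular":[0,0,0]},{"dp":[-0.09,0,0],"angular":[0,0,0]},{"dp":[-0.09,0,-0.04],"angular":[0,0,0]},{"dp":[0,0,-0.04],"angular":[0,0,0]},{"dp":[0,0,-0.04],"angular":[0,0,0]},{"dp":[0,0,-0.03],"angular":[0,0,0]},{"dp":[0,0,0],"angular":[0,0,0]}])

```text
t: 6.98
position: [0.3767, 0.2416, 0.0105]
ee_rot: [-3.138, -0.004, 2.919]
contact_force: [-0.5, 0.2, 0.2]
grip_width: -0.0001
```

Call:
send_rows(motion=[{"dp":[0,0,-0.01],"angular":[0,0,0]},{"dp":[0,0,-0.01],"angular":[0,0,0]},{"dp":[0,0,0],"angular":[0,0,0]}])

```text
t: 7.23
position: [0.3781, 0.2415, 0.0036]
ee_rot: [-3.138, -0.005, 2.918]
contact_force: [0.1, -0.7, 0.4]
grip_width: -0.0001
```

```bash
python3 - <<'E'
from h import *
im=r.read_camera("side"); cv2.imwrite("pics/s6.png",cv2.resize(im[150:250,130:270,::-1],None,fx=5.5,fy=5.5,interpolation=2))
im=r.read_camera("top"); cv2.imwrite("pics/t6.png",cv2.resize(im[200:320,110:260,::-1],None,fx=5,fy=5,interpolation=2))
s=r.state();p=s["position"];print(p)
for z in (0,.01,.02,.03,.04): print(z,(proj("side",p+[0,0,z])-[130,150])*5.5)
E
```

```text
[0.37847062 0.24173207 0.00418971]
0 [373.53994884 361.79011934]
0.01 [371.09347378 344.7836692 ]
0.02 [368.62699497 327.63816482]
0.03 [366.14026607 310.35189372]
0.04 [363.63303666 292.9231152 ]
```

View pics/s6.png

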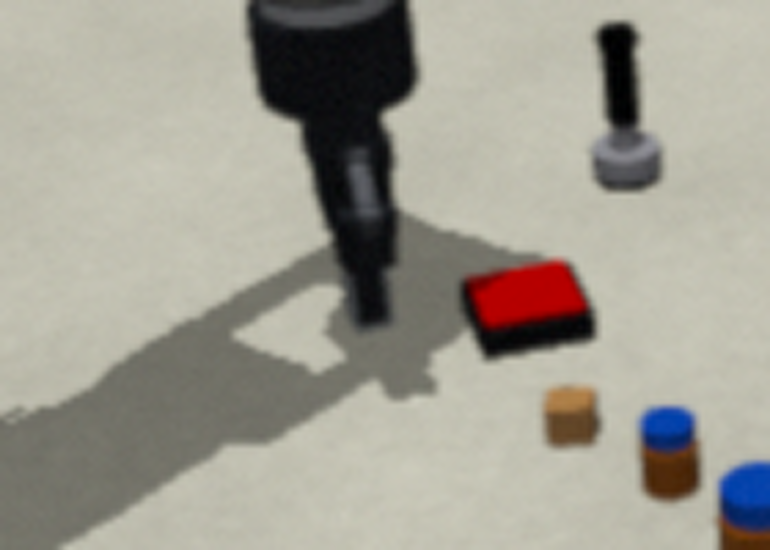

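View pics/t6.png

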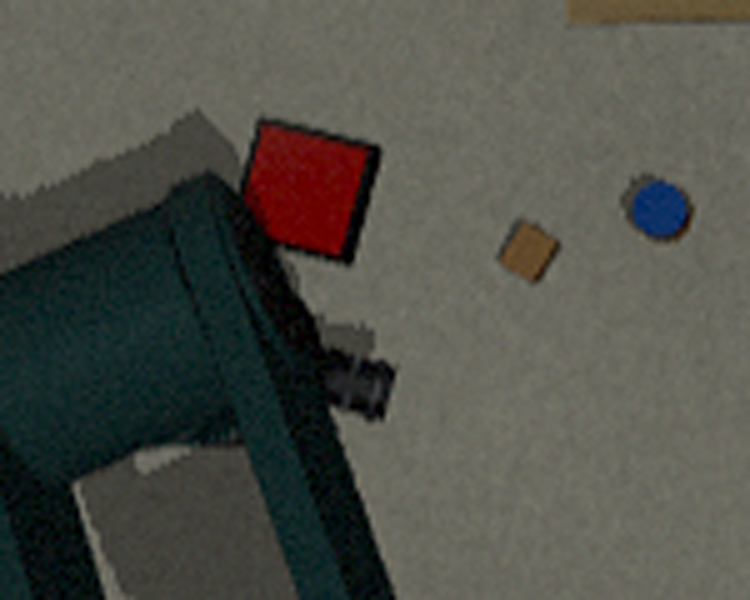

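Call:
send_rows(motion=[{"dp":[0,0,-0.02],"angular":[0,0,0]},{"dp":[0,0,-0.02],"angular":[0,0,0]},{"dp":[0,0,-0.012],"angular":[0,0,0]},{"dp":[0,0,0],"angular":[0,0,0]}])

```text
t: 7.67
position: [0.3803, 0.2423, -0.0114]
ee_rot: [-3.141, -0.001, 2.917]
contact_force: [-0.1, 0.1, 0.3]
grip_width: -0.0001
```

Call:
send_rows(motion=[{"dp":[0,0,-0.01],"angular":[0,0,0]},{"dp":[0,0,-0.01],"angular":[0,0,0]}])

```text
t: 7.83
position: [0.3806, 0.2424, -0.0176]
ee_rot: [-3.141, -0.001, 2.918]
contact_force: [0.5, -0.0, -0.4]
grip_width: 0.0005
```

Call:
send_rows(motion=[{"dp":[0,0,-0.007],"angular":[0,0,0]},{"dp":[0,0,-0.007],"angular":[0,0,0]}])

```text
t: 8.0
position: [0.3805, 0.2424, -0.0224]
ee_rot: [-3.141, -0.001, 2.918]
contact_force: [-0.1, 0.1, 0.4]
grip_width: -0.0003
```

Call:
send_rows(motion=[{"dp":[0,0,-0.007],"angular":[0,0,0]}])

```text
t: 8.08
position: [0.3804, 0.2424, -0.0248]
ee_rot: [-3.141, -0.001, 2.918]
contact_force: [-0.1, 0.3, 0.1]
grip_width: -0.0001
```

```bash
python3 - <<'E'
from h import *
im=r.read_camera("side"); cv2.imwrite("pics/s7.png",cv2.resize(im[180:240,170:240,::-1],None,fx=9,fy=9,interpolation=2))
s=r.state();p=s["position"];print(p,s["contact_force"])
for z in (0,.01,.02,.03,.04): print(z,(proj("side",p+[0,0,z])-[170,180])*9)
E
```

```text
[ 0.38048774  0.24240527 -0.02488241] [ 0.09905022 -0.02553676 -0.71232976]
0 [267.92359246 398.76413684]
0.01 [264.03819916 371.59767576]
0.02 [260.12144221 344.21192173]
0.03 [256.17294031 316.60420873]
0.04 [252.19230596 288.77182735]
```

View pics/s7.png

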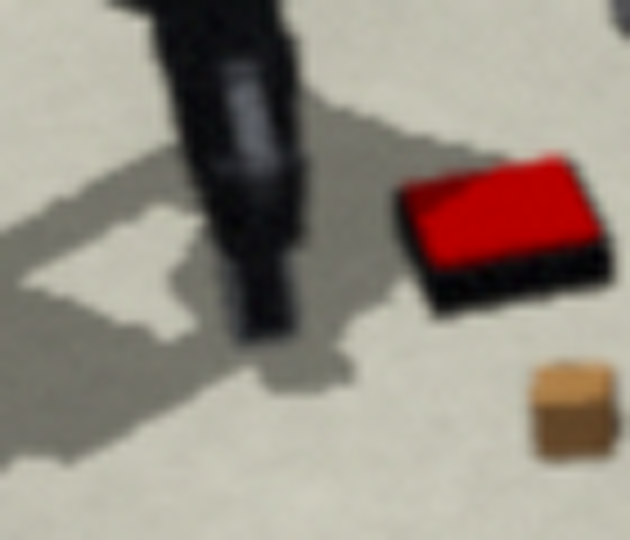

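Call:
send_rows(motion=[{"dp":[0,0,-0.007],"angular":[0,0,0]}])

```text
t: 8.22
position: [0.3807, 0.2426, -0.0252]
ee_rot: [-3.141, -0.001, 2.918]
contact_force: [-8.9, -3.8, 26.3]
grip_width: -0.0003
```

Call:
send_rows(motion=[{"dp":[0,0,-0.007],"angular":[0,0,0]}])

```text
t: 8.3
position: [0.3807, 0.2426, -0.0251]
ee_rot: [-3.14, -0.002, 2.918]
contact_force: [-6.9, -3.8, 16.6]
grip_width: 0.0001
```

Call:
send_rows(motion=[{"dp":[0,0,-0.007],"angular":[0,0,0]}])

```text
t: 8.38
position: [0.3807, 0.2426, -0.0251]
ee_rot: [-3.14, -0.002, 2.918]
contact_force: [-5.9, -2.5, 14.1]
grip_width: 0.0002
```

Touched the table at reported z = −0.025, so the shut fingertips sit 25 mm above the reported TCP. All z targets shift by −25 mm.

Call:
send_rows(motion=[{"dp":[0,0,0.05],"angular":[0,0,0]},{"dp":[0,0,0.08],"angular":[0,0,0]},{"dp":[0,0,0.08],"angular":[0,0,0]},{"dp":[0,0,0.08],"angular":[0,0,0]},{"dp":[0.06,0,0],"angular":[0,0,0]},{"dp":[0.08,0,0],"angular":[0,0,0]},{"dp":[0.08,0,0],"angular":[0,0,0]},{"dp":[0.04,0,0],"angular":[0,0,0]},{"dp":[0,0,0],"angular":[0,0,0]},{"dp":[0,0,0],"angular":[0,0,0]}], claw=1)

```text
t: 9.22
position: [0.4606, 0.2424, 0.0684]
ee_rot: [-3.141, 0.0, 2.92]
contact_force: [-0.2, 0.1, -0.5]
grip_width: 0.0854
```

```bash
python3 go.py .463 .243 -.005 2.92 5
```

```text
mm [  2.4   0.6 -73.4] dp/N [ 0.0016  0.0004 -0.0489] ang/N [0.0001 0.     0.    ] t 9.2167 vel 0.016
```

Call:
send_rows(motion=[{"dp":[0.0016,0.0004,-0.049],"angular":[0,0,0]},{"dp":[0.0016,0.0004,-0.049],"angular":[0,0,0]},{"dp":[0.0016,0.0004,-0.049],"angular":[0,0,0]},{"dp":[0.0016,0.0004,-0.049],"angular":[0,0,0]},{"dp":[0.0016,0.0004,-0.049],"angular":[0,0,0]},{"dp":[0,0,-0.02],"angular":[0,0,0]},{"dp":[0,0,0],"angular":[0,0,0]},{"dp":[0,0,0],"angular":[0,0,0]}])

```text
t: 9.88
position: [0.4553, 0.2433, -0.0141]
ee_rot: [-3.14, -0.004, 2.923]
contact_force: [0.3, -0.8, 0.7]
grip_width: 0.0853
```

```bash
python3 go.py .463 .243 -.024 2.92 3
```

```text
mm [ 7.7 -0.3 -9.9] dp/N [ 0.0086 -0.0003 -0.011 ] ang/N [ 0.0002 -0.0009 -0.0006] t 9.8833 vel 0.017
```

Call:
send_rows(motion=[{"dp":[0.0086,0,-0.011],"angular":[0,-0.001,0]},{"dp":[0.0086,0,-0.011],"angular":[0,-0.001,0]},{"dp":[0.0086,0,-0.011],"angular":[0,-0.001,0]},{"dp":[0,0,0],"angular":[0,0,0]}])

```text
t: 10.22
position: [0.465, 0.2442, -0.0218]
ee_rot: [3.139, 0.005, 2.923]
contact_force: [0.1, 0.1, 0.1]
grip_width: 0.0854
```

Call:
send_rows(motion=[{"dp":[0,0,0],"angular":[0,0,0]},{"dp":[0,0,0],"angular":[0,0,0]},{"dp":[0,0,0],"angular":[0,0,0]},{"dp":[0,0,0],"angular":[0,0,0]},{"dp":[0,0,0],"angular":[0,0,0]},{"dp":[0,0,0],"angular":[0,0,0]}], claw=0, force=30)

```text
t: 10.72
position: [0.4663, 0.2445, -0.0209]
ee_rot: [3.138, 0.007, 2.923]
contact_force: [0.8, -0.2, 0.1]
grip_width: 0.0587
```

Call:
send_rows(motion=[{"dp":[0,0,0.03],"angular":[0,0,0]},{"dp":[0,0,0.05],"angular":[0,0,0]},{"dp":[0,0,0.05],"angular":[0,0,0]},{"dp":[0,0,0.05],"angular":[0,0,0]},{"dp":[0,0,0.05],"angular":[0,0,0]},{"dp":[0,0,0],"angular":[0,0,0]},{"dp":[0,0,0],"angular":[0,0,0]}], claw=-0.4, force=40)

```text
t: 11.3
position: [0.4627, 0.2432, 0.0503]
ee_rot: [-3.141, 0.001, 2.923]
contact_force: [-1.0, 0.2, -2.4]
grip_width: 0.0584
```

```bash
python3 go.py .597 -.003 .06 3.18 11; python3 - <<'E'
from h import *
im=r.read_camera("side"); cv2.imwrite("pics/s8.png",cv2.resize(im[130:240,150:290,::-1],None,fx=5,fy=5,interpolation=2))
E
```

```text
mm [ 134.3 -246.2    9.7] dp/N [ 0.0407 -0.0746  0.0029] ang/N [0.     0.     0.0149] t 11.3 vel 0.026
```

View pics/s8.png

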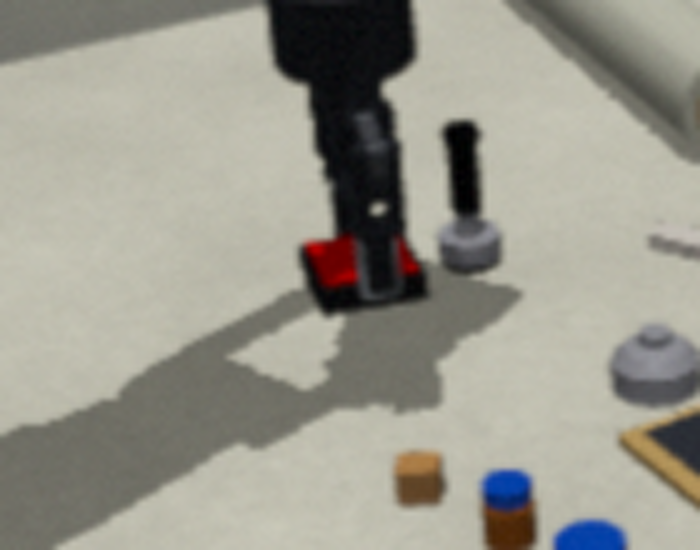

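The pad is held level. Moving it over the middle square.

Call:
send_rows(motion=[{"dp":[0.041,-0.075,0.004],"angular":[0,0,0.015]},{"dp":[0.041,-0.075,0.004],"angular":[0,0,0.015]},{"dp":[0.041,-0.075,0.004],"angular":[0,0,0.015]},{"dp":[0.041,-0.075,0.004],"angular":[0,0,0.015]},{"dp":[0.041,-0.075,0.004],"angular":[0,0,0.015]},{"dp":[0.041,-0.075,0.004],"angular":[0,0,0.015]},{"dp":[0.041,-0.075,0.004],"angular":[0,0,0.015]},{"dp":[0.041,-0.075,0.004],"angular":[0,0,0.015]},{"dp":[0.041,-0.075,0.004],"angular":[0,0,0.015]},{"dp":[0.041,-0.075,0.004],"angular":[0,0,0.015]},{"dp":[0.041,-0.075,0],"angular":[0,0,0.015]},{"dp":[0,0,0],"angular":[0,0,0]},{"dp":[0,0,0],"angular":[0,0,0]}])

```text
t: 12.43
position: [0.5913, -0.0163, 0.0441]
ee_rot: [-3.14, -0.029, -3.084]
contact_force: [0.0, 1.1, -1.8]
grip_width: 0.0589
```

```bash
python3 go.py .597 -.003 .05 3.18 1; python3 - <<'E'
from h import *
im=r.read_camera("top"); cv2.imwrite("pics/t8.png",cv2.resize(im[110:230,200:350,::-1],None,fx=5,fy=5,interpolation=2))
E
```

```text
mm [ 5.7 13.3  5.9] dp/N [0.0191 0.0443 0.0196] ang/N [ 0.0019 -0.0181 -0.0123] t 12.4333 vel 0.042
```

View pics/t8.png

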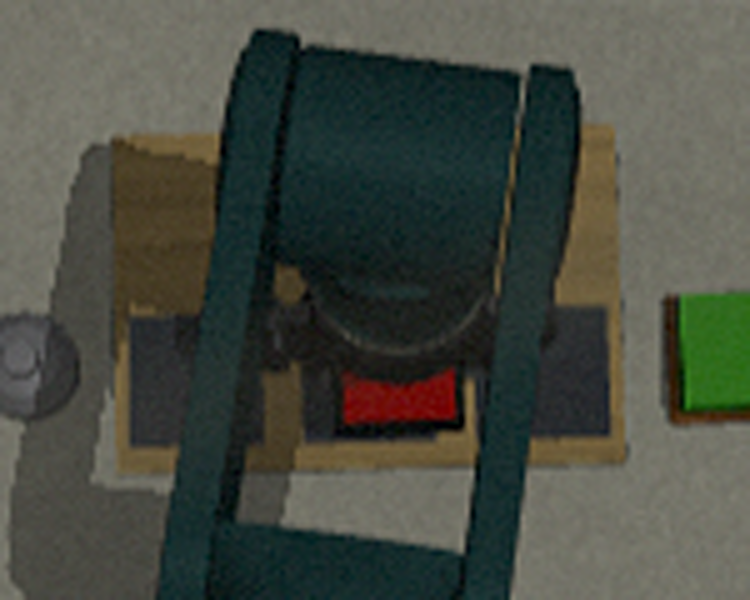

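Call:
send_rows(motion=[{"dp":[0.015,0.022,0],"angular":[0.001,-0.009,-0.006]},{"dp":[0.015,0.022,0],"angular":[0.001,-0.009,-0.006]},{"dp":[0,0,0],"angular":[0,0,0]},{"dp":[0,0,0],"angular":[0,0,0]}])

```text
t: 12.82
position: [0.5983, 0.0016, 0.0416]
ee_rot: [3.14, -0.002, -3.102]
contact_force: [0.2, -0.5, -1.3]
grip_width: 0.0584
```

```bash
python3 go.py .600 -.003 .0 3.18 4
```

```text
mm [  1.7  -4.6 -41.6] dp/N [ 0.0014 -0.0038 -0.0347] ang/N [-0.0003 -0.0004 -0.0002] t 12.8167 vel 0.033
```

Call:
send_rows(motion=[{"dp":[0.0014,-0.0038,-0.038],"angular":[0,0,0]},{"dp":[0.0014,-0.0038,-0.038],"angular":[0,0,0]},{"dp":[0.0014,-0.0038,-0.038],"angular":[0,0,0]},{"dp":[0.0014,-0.0038,-0.038],"angular":[0,0,0]},{"dp":[0,0,0],"angular":[0,0,0]},{"dp":[0,0,0],"angular":[0,0,0]}])

```text
t: 13.32
position: [0.5983, -0.001, -0.0098]
ee_rot: [3.14, -0.004, -3.098]
contact_force: [-0.5, -0.2, -1.6]
grip_width: 0.0587
```

```bash
python3 go.py .600 -.003 -.013 3.18 2;  python3 - <<'E'
from h import *
im=r.read_camera("top"); cv2.imwrite("pics/t9.png",cv2.resize(im[110:230,200:350,::-1],None,fx=5,fy=5,interpolation=2))
im=r.read_camera("side"); cv2.imwrite("pics/s9.png",cv2.resize(im[180:280,250:390,::-1],None,fx=5.5,fy=5.5,interpolation=2))
E
```

```text
mm [ 1.7 -2.  -3.2] dp/N [ 0.0029 -0.0034 -0.0053] ang/N [-0.0006 -0.0013 -0.0016] t 13.3167 vel 0.032
```

View pics/s9.png

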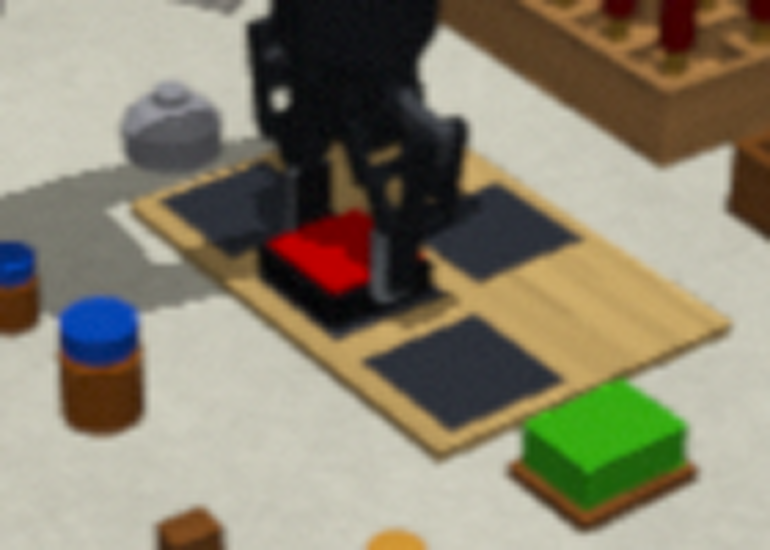

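View pics/t9.png

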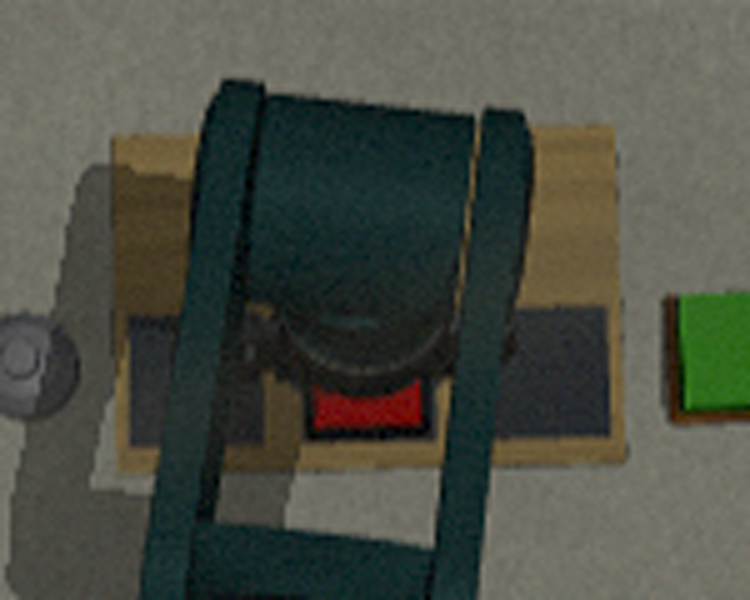

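Call:
send_rows(motion=[{"dp":[0.005,-0.004,0],"angular":[0,-0.001,-0.001]},{"dp":[0.004,-0.003,-0.006],"angular":[0,-0.001,-0.001]},{"dp":[0,0,-0.006],"angular":[0,0,0]},{"dp":[0,0,0],"angular":[0,0,0]}])

```text
t: 13.75
position: [0.6032, -0.0038, -0.0111]
ee_rot: [3.14, 0.004, -3.102]
contact_force: [0.2, 0.1, -1.7]
grip_width: 0.0585
```

Call:
send_rows(motion=[{"dp":[-0.005,0.002,-0.006],"angular":[0,0,0]},{"dp":[-0.002,0,-0.008],"angular":[0,0,0]},{"dp":[0,0,0],"angular":[0,0,0]}])

```text
t: 14.0
position: [0.6026, -0.0033, -0.012]
ee_rot: [3.141, 0.008, -3.102]
contact_force: [0.7, -0.2, -1.8]
grip_width: 0.0586
```

Call:
send_rows(motion=[{"dp":[-0.006,0,-0.008],"angular":[0,0.003,0]},{"dp":[-0.004,0,-0.008],"angular":[0,0.003,0]},{"dp":[0,0,-0.004],"angular":[0,0,0]}])

```text
t: 14.25
position: [0.6026, -0.0033, -0.0127]
ee_rot: [3.141, 0.006, -3.102]
contact_force: [-1.7, -0.4, 1.0]
grip_width: 0.0584
```

Call:
send_rows(motion=[{"dp":[0,0,0],"angular":[0,0,0]},{"dp":[0,0,0],"angular":[0,0,0]},{"dp":[0,0,0],"angular":[0,0,0]},{"dp":[0,0,0],"angular":[0,0,0]},{"dp":[0,0,0.05],"angular":[0,0,0]},{"dp":[0,0,0.08],"angular":[0,0,0]},{"dp":[0,0,0.08],"angular":[0,0,0]},{"dp":[0,0,0.08],"angular":[0,0,0]},{"dp":[-0.08,0,0.05],"angular":[0,0,0]},{"dp":[-0.12,0,0],"angular":[0,0,0]},{"dp":[-0.12,0,0],"angular":[0,0,0]},{"dp":[-0.12,0,0],"angular":[0,0,0]},{"dp":[-0.05,0,0],"angular":[0,0,0]},{"dp":[0,0,0],"angular":[0,0,0]}], claw=1)

```text
t: 15.42
position: [0.4487, -0.0031, 0.0885]
ee_rot: [3.141, 0.002, -3.102]
contact_force: [0.6, 0.0, 0.5]
grip_width: 0.0853
```

```bash
cat > padchk.py <<'E'
from seg import *
np.set_printoptions(precision=4,suppress=True)
import sys
top=r.read_camera("top");side=r.read_camera("side")
cv2.imwrite(f"pics/t{sys.argv[1]}.png",cv2.resize(top[120:240,200:350,::-1],None,fx=5,fy=5,interpolation=2))
cv2.imwrite(f"pics/s{sys.argv[1]}.png",cv2.resize(side[180:280,250:390,::-1],None,fx=5.5,fy=5.5,interpolation=2))
def wp(n,pts,z): return np.array([plane(n,*p,z)[:2] for p in pts])
U,f=up(top,274,183); m,c=blob((U[...,0]-U[...,1]>55)); P=wp("top",rectpts(m,f),.027);e=P-np.roll(P,1,0)
print("pad top",P.mean(0),np.linalg.norm(e,axis=1),np.arctan2(e[:,1],e[:,0]),plane("top",*f(c),.027))
U,f=up(side,312,228); m,c=blob((U[...,0]-U[...,1]>80));print("pad side",plane("side",*f(c),.027))
E
python3 padchk.py 10; python3 go.py .4555 -.0166 .09 3.18
```

```text
pad top [ 0.5986 -0.0028] [0.0524 0.052  0.0524 0.0517] [ 0.0352 -1.5386 -3.1117  1.603 ] [ 0.5984 -0.0029  0.027 ]
pad side [ 0.5987 -0.0061  0.027 ]
mm [  4.1 -13.3   1.2] dp/N [ 0.0137 -0.0444  0.0041] ang/N [-0.0004  0.0027 -0.0008] t 15.5167 vel 0.043
```

View pics/t10.png

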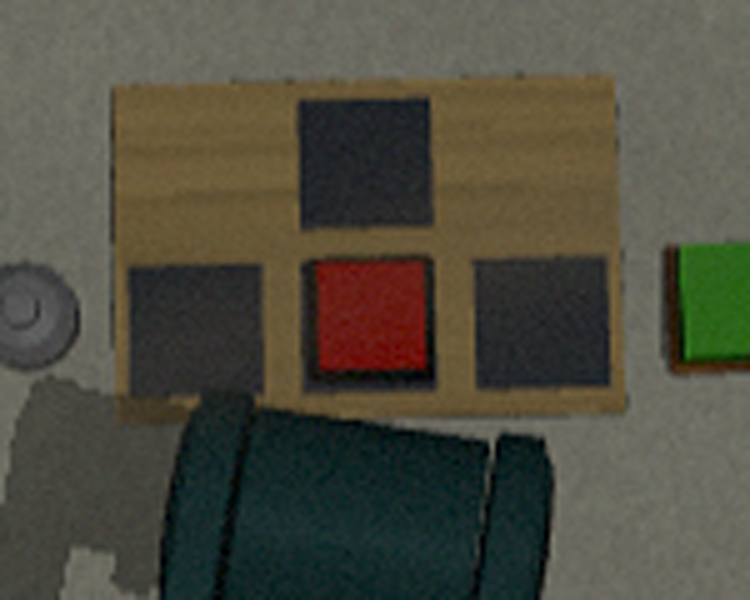

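Pad is about 2 mm off centre (+x, −y), so I'll regrasp and correct it.

Call:
send_rows(motion=[{"dp":[0.05,0.0005,0],"angular":[0,0.001,0]},{"dp":[0.1,0.0005,-0.02],"angular":[0,0,0]},{"dp":[0.1,0.0005,-0.02],"angular":[0,0,0]},{"dp":[0.1,0.0005,-0.02],"angular":[0,0,0]},{"dp":[0.1,0.0005,-0.02],"angular":[0,0,0]},{"dp":[0.05,0.0005,-0.02],"angular":[0,0,0]},{"dp":[0,0,0],"angular":[0,0,0]},{"dp":[0,0,0],"angular":[0,0,0]},{"dp":[0,0,0],"angular":[0,0,0]}])

```text
t: 16.27
position: [0.6201, -0.0026, 0.053]
ee_rot: [-3.142, 0.009, -3.102]
contact_force: [-0.9, 0.5, 0.0]
grip_width: 0.0857
```

```bash
python3 go.py .601 -.0015 -.0127 3.18 5
```

```text
mm [-19.1   1.1 -65.7] dp/N [-0.0127  0.0008 -0.0438] ang/N [-0.      0.0011 -0.0002] t 16.2667 vel 0.026
```

Call:
send_rows(motion=[{"dp":[-0.03,0.001,-0.02],"angular":[0,0.003,0]},{"dp":[-0.02,0.001,-0.04],"angular":[0,0.003,0]},{"dp":[-0.006,0.001,-0.04],"angular":[0,0,0]},{"dp":[0,0,-0.04],"angular":[0,0,0]},{"dp":[0,0,-0.03],"angular":[0,0,0]},{"dp":[0,0,-0.01],"angular":[0,0,0]},{"dp":[0,0,0],"angular":[0,0,0]}])

```text
t: 16.85
position: [0.6002, -0.0016, -0.0051]
ee_rot: [3.141, -0.001, -3.102]
contact_force: [-0.2, -0.3, -0.2]
grip_width: 0.0852
```

```bash
python3 go.py .601 -.0015 -.0127 3.18 2
```

```text
mm [ 0.8  0.1 -7.6] dp/N [ 0.0013  0.0001 -0.0127] ang/N [-0.0001 -0.0003 -0.0004] t 16.85 vel 0.018
```

Call:
send_rows(motion=[{"dp":[0.001,0,-0.012],"angular":[0,0,0]},{"dp":[0.001,0,-0.009],"angular":[0,0,0]},{"dp":[0,0,0],"angular":[0,0,0]}])

```text
t: 17.1
position: [0.6012, -0.0017, -0.012]
ee_rot: [3.141, -0.001, -3.102]
contact_force: [0.3, -0.4, 0.3]
grip_width: 0.0851
```

Call:
send_rows(motion=[{"dp":[0,0,0],"angular":[0,0,0]},{"dp":[0,0,0],"angular":[0,0,0]},{"dp":[0,0,0],"angular":[0,0,0]},{"dp":[0,0,0],"angular":[0,0,0]},{"dp":[0,0,0],"angular":[0,0,0]}], claw=0, force=30)

```text
t: 17.52
position: [0.6027, -0.0019, -0.0105]
ee_rot: [-3.141, 0.002, -3.102]
contact_force: [0.4, 0.3, -1.4]
grip_width: 0.0588
```

Call:
send_rows(motion=[{"dp":[-0.006,0.001,0.002],"angular":[0,0,0]},{"dp":[-0.003,0,-0.002],"angular":[0,0,0]},{"dp":[0,0,-0.005],"angular":[0,0,0]}])

```text
t: 17.77
position: [0.5997, -0.0015, -0.0109]
ee_rot: [-3.141, 0.002, -3.102]
contact_force: [-5.0, 0.4, 11.6]
grip_width: 0.0586
```

Call:
send_rows(motion=[{"dp":[0,0,0],"angular":[0,0,0]},{"dp":[0,0,0],"angular":[0,0,0]},{"dp":[0,0,0],"angular":[0,0,0]},{"dp":[0,0,0.05],"angular":[0,0,0]},{"dp":[0,0,0.08],"angular":[0,0,0]},{"dp":[0,0,0.08],"angular":[0,0,0]},{"dp":[0,0,0.06],"angular":[0,0,0]},{"dp":[-0.08,0,0.03],"angular":[0,0,0]},{"dp":[-0.12,-0.01,0],"angular":[0,0,0]},{"dp":[-0.12,-0.01,0],"angular":[0,0,0]},{"dp":[-0.1,-0.01,0],"angular":[0,0,0]},{"dp":[-0.05,-0.005,0],"angular":[0,0,0]},{"dp":[-0.02,0,0],"angular":[0,0,0]},{"dp":[0,0,0],"angular":[0,0,0]}], claw=1)

```text
t: 18.93
position: [0.4479, -0.0121, 0.0825]
ee_rot: [-3.141, 0.007, -3.102]
contact_force: [0.9, -0.1, -0.1]
grip_width: 0.0851
```

```bash
python3 padchk.py 11; python3 go.py .4555 -.0166 .05 3.18
```

```text
pad top [ 0.5961 -0.0011] [0.0524 0.0516 0.0524 0.0513] [ 0.034  -1.54   -3.1129  1.6016] [ 0.5959 -0.001   0.027 ]
pad side [ 0.5963 -0.0042  0.027 ]
mm [  6.   -4.4 -32.6] dp/N [ 0.0201 -0.0148 -0.1088] ang/N [ 0.0004  0.0048 -0.0011] t 19.0333 vel 0.026
```

Call:
send_rows(motion=[{"dp":[0.012,-0.008,-0.03],"angular":[0,0.003,0]},{"dp":[0.007,-0.006,-0.05],"angular":[0,0.002,0]},{"dp":[0,0,-0.06],"angular":[0,0,0]},{"dp":[0,0,-0.06],"angular":[0,0,0]},{"dp":[0,0,-0.05],"angular":[0,0,0]},{"dp":[0,0,-0.03],"angular":[0,0,0]},{"dp":[0,0,-0.01],"angular":[0,0,0]},{"dp":[0,0,0],"angular":[0,0,0]}])

```text
t: 19.7
position: [0.4657, -0.0176, -0.0111]
ee_rot: [-3.14, 0.003, -3.1]
contact_force: [-0.8, 0.9, -0.6]
grip_width: 0.0854
```

```bash
python3 go.py .4555 -.0166 -.021 3.18 2
```

```text
mm [-10.2   1.   -9.9] dp/N [-0.017   0.0016 -0.0165] ang/N [ 0.0004  0.0011 -0.001 ] t 19.7 vel 0.034
```

Call:
send_rows(motion=[{"dp":[-0.02,0.002,-0.016],"angular":[0,0.001,0]},{"dp":[-0.012,0,-0.012],"angular":[0,0,0]},{"dp":[-0.002,0,-0.003],"angular":[0,0,0]},{"dp":[0,0,0],"angular":[0,0,0]}])

```text
t: 20.03
position: [0.4567, -0.0171, -0.02]
ee_rot: [-3.14, 0.004, -3.1]
contact_force: [-0.8, 0.5, 0.3]
grip_width: 0.0856
```

Call:
send_rows(motion=[{"dp":[-0.003,0,0],"angular":[0,0,0]},{"dp":[0,0,0],"angular":[0,0,0]},{"dp":[0,0,0],"angular":[0,0,0]},{"dp":[0,0,0],"angular":[0,0,0]},{"dp":[0,0,0],"angular":[0,0,0]},{"dp":[0,0,0],"angular":[0,0,0]},{"dp":[0,0,0],"angular":[0,0,0]},{"dp":[0,0,0],"angular":[0,0,0]}], claw=-0.6, force=30)

```text
t: 20.7
position: [0.4576, -0.0174, -0.0173]
ee_rot: [-3.139, 0.01, -3.1]
contact_force: [-0.1, -0.1, -0.4]
grip_width: 0.0372
```

Call:
send_rows(motion=[{"dp":[0,0,0.03],"angular":[0,0,0]},{"dp":[0,0,0.06],"angular":[0,0,0]},{"dp":[0,0,0.06],"angular":[0,0,0]},{"dp":[0,0,0.06],"angular":[0,0,0]},{"dp":[0,0,0.06],"angular":[0,0,0]},{"dp":[0,0,0.04],"angular":[0,0,0]},{"dp":[0,0,0.01],"angular":[0,0,0]},{"dp":[0,0,0],"angular":[0,0,0]}])

```text
t: 21.37
position: [0.455, -0.017, 0.0846]
ee_rot: [-3.139, 0.006, -3.1]
contact_force: [0.2, -0.3, -0.4]
grip_width: 0.0375
```

```bash
python3 go.py .679 .0006 .075 3.18 10; python3 - <<'E'
from h import *
im=r.read_camera("side"); cv2.imwrite("pics/s12.png",cv2.resize(im[170:270,210:350,::-1],None,fx=5,fy=5,interpolation=2))
E
```

```text
mm [224.   17.6  -9.6] dp/N [ 0.0747  0.0059 -0.0032] ang/N [ 0.0001  0.0004 -0.0002] t 21.3667 vel 0.013
```

View pics/s12.png

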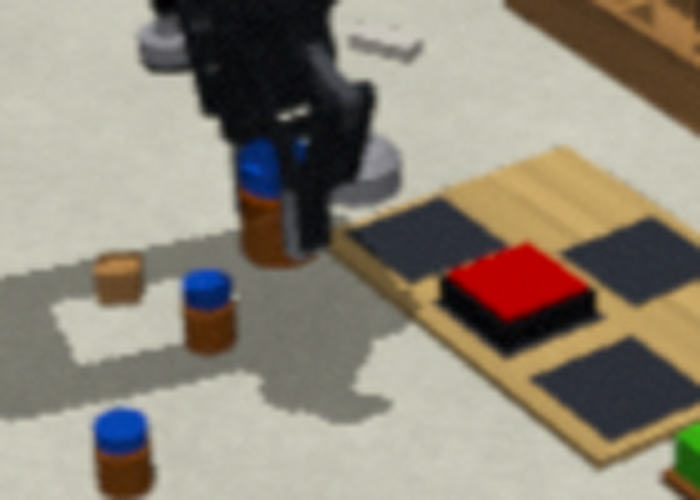

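Call:
send_rows(motion=[{"dp":[0.05,0.006,0],"angular":[0,0.001,0]},{"dp":[0.08,0.006,-0.002],"angular":[0,0.001,0]},{"dp":[0.08,0.006,-0.002],"angular":[0,0.001,0]},{"dp":[0.08,0.006,-0.002],"angular":[0,0,0]},{"dp":[0.08,0.006,-0.002],"angular":[0,0,0]},{"dp":[0.08,0.006,-0.002],"angular":[0,0,0]},{"dp":[0.08,0.006,-0.002],"angular":[0,0,0]},{"dp":[0.08,0.006,-0.002],"angular":[0,0,0]},{"dp":[0.06,0.006,-0.002],"angular":[0,0,0]},{"dp":[0.03,0.004,0],"angular":[0,0,0]},{"dp":[0.01,0,0],"angular":[0,0,0]},{"dp":[0,0,0],"angular":[0,0,0]},{"dp":[0,0,0],"angular":[0,0,0]}])

```text
t: 22.5
position: [0.6659, 0.0025, 0.0575]
ee_rot: [3.139, -0.033, -3.1]
contact_force: [-1.2, -0.6, -0.4]
grip_width: 0.037
```

```bash
python3 go.py .6805 .0006 .0 3.18 5
```

```text
mm [ 14.6  -1.9 -57.5] dp/N [ 0.0098 -0.0013 -0.0383] ang/N [-0.0001 -0.0042 -0.0004] t 22.5 vel 0.015
```

Call:
send_rows(motion=[{"dp":[0.022,-0.003,0],"angular":[0,-0.009,0]},{"dp":[0.018,-0.002,-0.02],"angular":[0,-0.009,0]},{"dp":[0.004,0,-0.04],"angular":[0,-0.003,0]},{"dp":[0,0,-0.05],"angular":[0,0,0]},{"dp":[0,0,-0.05],"angular":[0,0,0]},{"dp":[0,0,-0.025],"angular":[0,0,0]},{"dp":[0,0,-0.01],"angular":[0,0,0]},{"dp":[0,0,0],"angular":[0,0,0]}])

```text
t: 23.17
position: [0.6775, -0.0003, -0.0029]
ee_rot: [3.141, 0.007, -3.102]
contact_force: [-0.1, -0.2, -0.8]
grip_width: 0.0367
```

```bash
python3 go.py .6805 .0006 -.009 3.18 2
```

```text
mm [ 3.   0.9 -6.1] dp/N [ 0.005   0.0015 -0.0101] ang/N [-0.0001  0.0022 -0.0005] t 23.1667 vel 0.009
```

Call:
send_rows(motion=[{"dp":[0.006,0.002,0],"angular":[0,0.002,0]},{"dp":[0.005,0.001,-0.005],"angular":[0,0.002,0]},{"dp":[0,0,-0.005],"angular":[0,0,0]},{"dp":[0,0,0],"angular":[0,0,0]}])

```text
t: 23.5
position: [0.6827, 0.0005, -0.0034]
ee_rot: [-3.142, 0.005, -3.102]
contact_force: [0.5, 0.1, -0.2]
grip_width: 0.0371
```

```bash
python3 go.py .6805 .0006 -.009 3.18 2;python3 - <<'E'
from h import *
im=r.read_camera("side"); cv2.imwrite("pics/s13.png",cv2.resize(im[170:270,270:410,::-1],None,fx=5,fy=5,interpolation=2))
E
```

```text
mm [-2.2  0.1 -5.6] dp/N [-0.0036  0.0002 -0.0094] ang/N [-0.      0.0015 -0.0005] t 23.5 vel 0.022
```

View pics/s13.png

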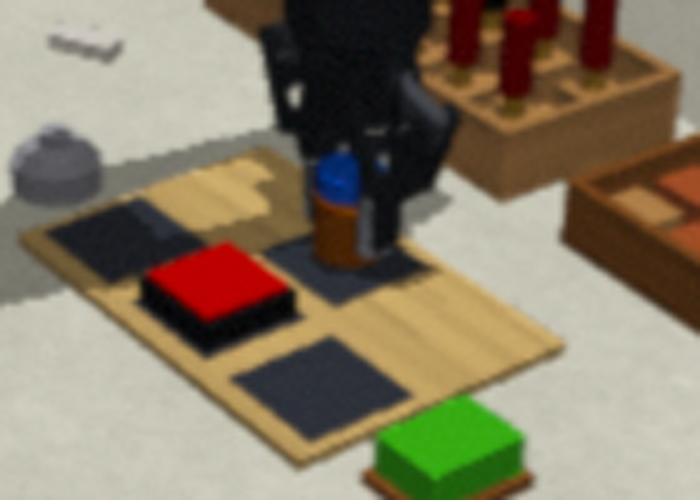

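Call:
send_rows(motion=[{"dp":[-0.004,0,-0.01],"angular":[0,0.001,0]},{"dp":[-0.002,0,-0.01],"angular":[0,0,0]},{"dp":[0,0,-0.004],"angular":[0,0,0]}])

```text
t: 23.8
position: [0.6822, 0.0004, -0.009]
ee_rot: [-3.141, 0.007, -3.102]
contact_force: [0.7, -1.0, 0.2]
grip_width: 0.0373
```

Call:
send_rows(motion=[{"dp":[-0.005,0,-0.006],"angular":[0,0.003,0]},{"dp":[-0.002,0,-0.004],"angular":[0,0.002,0]}])

```text
t: 23.97
position: [0.6818, 0.0004, -0.0096]
ee_rot: [-3.141, 0.003, -3.101]
contact_force: [-1.3, -0.4, 4.8]
grip_width: 0.037
```

Call:
send_rows(motion=[{"dp":[0,0,0],"angular":[0,0,0]},{"dp":[0,0,0],"angular":[0,0,0]},{"dp":[0,0,0],"angular":[0,0,0]},{"dp":[0,0,0],"angular":[0,0,0]},{"dp":[0,0,0.05],"angular":[0,0,0]},{"dp":[0,0,0.08],"angular":[0,0,0]},{"dp":[0,0,0.08],"angular":[0,0,0]},{"dp":[0,0,0.08],"angular":[0,0,0]},{"dp":[0,0,0.08],"angular":[0,0,0]},{"dp":[0,0,0.05],"angular":[0,0,0]},{"dp":[0,0,0.02],"angular":[0,0,0]}], claw=1)

```text
t: 24.88
position: [0.6749, 0.0008, 0.1187]
ee_rot: [3.14, -0.014, -3.102]
contact_force: [0.3, 1.0, 0.6]
grip_width: 0.0853
```

Call:
send_rows(motion=[{"dp":[-0.015,-0.06,0],"angular":[0,0,-0.055]},{"dp":[-0.026,-0.1,0],"angular":[0,0,-0.055]},{"dp":[-0.026,-0.1,0],"angular":[0,0,-0.055]},{"dp":[-0.026,-0.1,0],"angular":[0,0,-0.055]},{"dp":[-0.026,-0.1,0],"angular":[0,0,-0.055]},{"dp":[-0.026,-0.1,0],"angular":[0,0,-0.055]},{"dp":[-0.026,-0.1,0],"angular":[0,0,-0.055]},{"dp":[-0.026,-0.1,0],"angular":[0,0,-0.055]},{"dp":[-0.026,-0.1,0],"angular":[0,0,-0.055]},{"dp":[-0.026,-0.1,0],"angular":[0,0,-0.055]},{"dp":[-0.026,-0.1,0],"angular":[0,0,-0.05]},{"dp":[-0.015,-0.06,0],"angular":[0,0,-0.04]},{"dp":[-0.005,-0.03,0],"angular":[0,0,-0.01]},{"dp":[0,0,0],"angular":[0,0,0]},{"dp":[0,0,0],"angular":[0,0,0]}])

```text
t: 26.13
position: [0.5761, -0.3542, 0.1074]
ee_rot: [-3.14, -0.025, 2.116]
contact_force: [-0.3, 0.1, -1.1]
grip_width: 0.0853
```

```bash
python3 go.py .5893 -.365 .1 2.164; python3 - <<'E'
from seg import *
top=r.read_camera("top");side=r.read_camera("side")
cv2.imwrite("pics/t14.png",cv2.resize(top[100:240,180:350,::-1],None,fx=4,fy=4,interpolation=2))
U,f=up(top,273,145,30); m,c=blob(U[...,2]-U[...,0]>35); a=f(c);print(m.sum()/64,plane("top",*a,.057)[:2])
q=proj("side",[.679,0,.052]).astype(int)
U,f=up(side,*q); m,c=blob(U[...,2]-U[...,0]>50); print(plane("side",*f(c),.0535)[:2],tri(a,f(c)))
E
```

```text
mm [ 13.2 -10.8  -7.4] dp/N [ 0.0439 -0.0361 -0.0246] ang/N [-0.0127 -0.0096  0.0307] t 26.1333 vel 0.012
177.125 [0.67996716 0.0011364 ]
[ 0.68023639 -0.00197747] (array([0.68185741, 0.0009417 , 0.05141259]), np.float64(0.0010535055719755153))
```

View pics/t14.png

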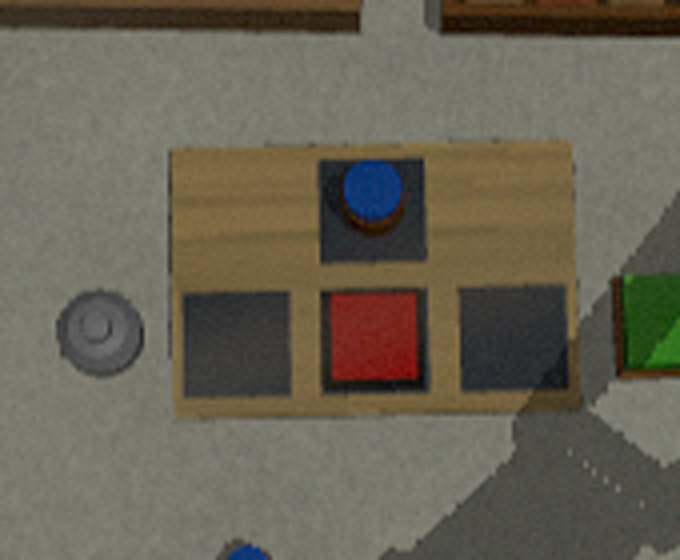

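Call:
send_rows(motion=[{"dp":[0.022,-0.018,0],"angular":[-0.006,-0.005,0.015]},{"dp":[0.018,-0.015,0],"angular":[-0.005,-0.004,0.013]},{"dp":[0.003,-0.003,0],"angular":[-0.001,0,0.002]},{"dp":[0,0,0],"angular":[0,0,0]},{"dp":[0,0,0],"angular":[0,0,0]}])

```text
t: 26.65
position: [0.594, -0.3594, 0.1083]
ee_rot: [3.14, 0.002, 2.179]
contact_force: [-1.1, 0.1, -0.5]
grip_width: 0.0854
```

```bash
python3 go.py .5893 -.365 .1 2.164; python3 - <<'E'
from h import *
top=r.read_camera("top");side=r.read_camera("side")
cv2.imwrite("pics/t15.png",cv2.resize(top[130:250,350:500,::-1],None,fx=5,fy=5,interpolation=2))
cv2.imwrite("pics/s15.png",cv2.resize(side[220:340,340:490,::-1],None,fx=5,fy=5,interpolation=2))
E
```

```text
mm [-4.7 -5.6 -8.3] dp/N [-0.0155 -0.0187 -0.0276] ang/N [ 0.0004  0.0013 -0.0097] t 26.65 vel 0.013
```

View pics/s15.png

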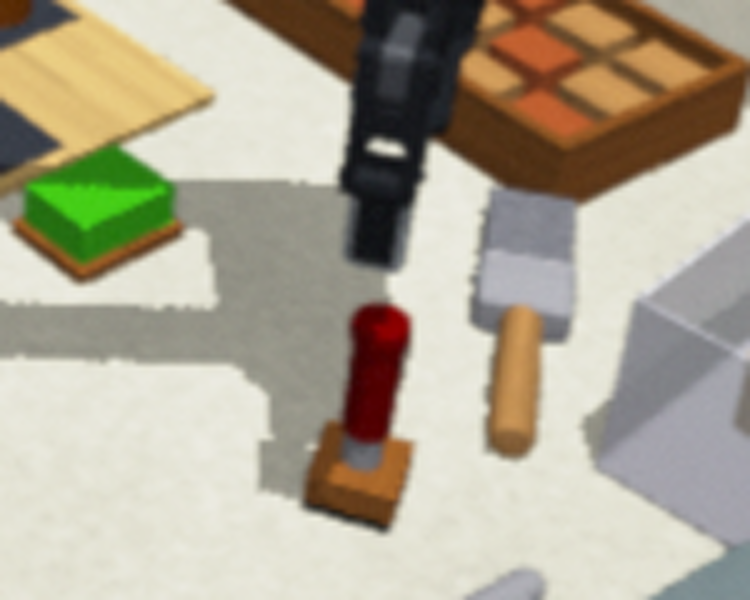

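Call:
send_rows(motion=[{"dp":[-0.01,-0.012,0],"angular":[0,0.001,-0.005]},{"dp":[-0.006,-0.007,-0.03],"angular":[0,0,-0.004]},{"dp":[0,0,-0.04],"angular":[0,0,0]},{"dp":[0,0,-0.03],"angular":[0,0,0]},{"dp":[0,0,-0.01],"angular":[0,0,0]},{"dp":[0,0,0],"angular":[0,0,0]}])

```text
t: 27.25
position: [0.5871, -0.3658, 0.0712]
ee_rot: [-3.141, -0.001, 2.162]
contact_force: [-0.5, 0.4, -0.2]
grip_width: 0.0855
```

```bash
python3 go.py .5893 -.365 .015 2.164 4
```

```text
mm [  2.2   0.8 -56.2] dp/N [ 0.0018  0.0007 -0.0468] ang/N [-0.     -0.0002  0.0003] t 27.25 vel 0.025
```

Call:
send_rows(motion=[{"dp":[0.003,0.001,-0.03],"angular":[0,0,0]},{"dp":[0.002,0,-0.05],"angular":[0,0,0]},{"dp":[0.001,0,-0.05],"angular":[0,0,0]},{"dp":[0,0,-0.035],"angular":[0,0,0]},{"dp":[0,0,-0.015],"angular":[0,0,0]},{"dp":[0,0,0],"angular":[0,0,0]}])

```text
t: 27.75
position: [0.5888, -0.3651, 0.0122]
ee_rot: [-3.141, -0.001, 2.162]
contact_force: [0.3, 0.4, 0.1]
grip_width: 0.0853
```

```bash
python3 go.py .5893 -.365 .015 2.164 2; python3 - <<'E'
from h import *
top=r.read_camera("top");side=r.read_camera("side")
cv2.imwrite("pics/s16.png",cv2.resize(side[220:340,340:490,::-1],None,fx=5,fy=5,interpolation=2))
E
```

```text
mm [0.5 0.1 2.8] dp/N [0.0009 0.0002 0.0046] ang/N [-0.0003 -0.0005  0.0006] t 27.75 vel 0.007
```

View pics/s16.png

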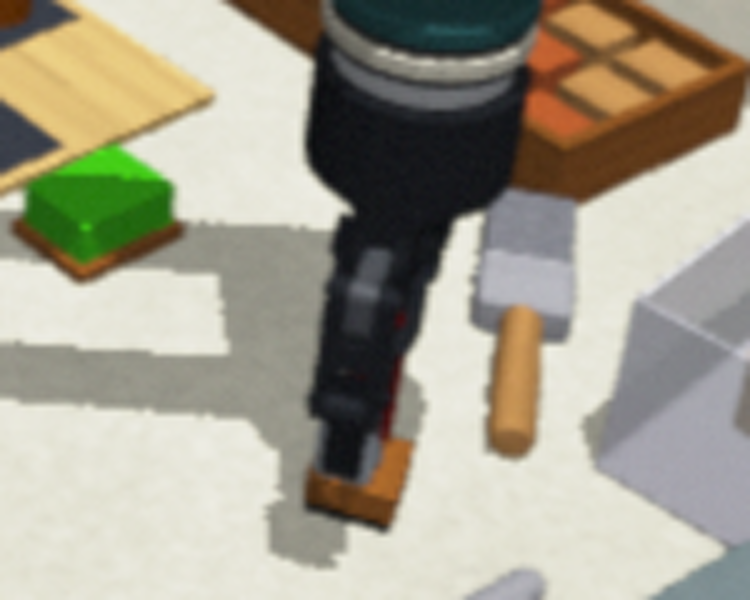

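The handle is between the fingers. Closing, then lifting.

Call:
send_rows(motion=[{"dp":[0,0,0.003],"angular":[0,0,0]},{"dp":[0,0,0],"angular":[0,0,0]},{"dp":[0,0,0],"angular":[0,0,0]},{"dp":[0,0,0],"angular":[0,0,0]},{"dp":[0,0,0],"angular":[0,0,0]},{"dp":[0,0,0],"angular":[0,0,0]},{"dp":[0,0,0],"angular":[0,0,0]},{"dp":[0,0,0],"angular":[0,0,0]},{"dp":[0,0,0],"angular":[0,0,0]}], claw=-0.9, force=30)

```text
t: 28.6
position: [0.5919, -0.3673, 0.02]
ee_rot: [3.139, 0.009, 2.162]
contact_force: [-0.5, -0.3, -0.1]
grip_width: 0.0213
```

Call:
send_rows(motion=[{"dp":[0,0,0.03],"angular":[0,0,0]},{"dp":[0,0,0.06],"angular":[0,0,0]},{"dp":[0,0,0.06],"angular":[0,0,0]},{"dp":[0,0,0.05],"angular":[0,0,0]},{"dp":[0,0,0.03],"angular":[0,0,0]},{"dp":[0,0,0.01],"angular":[0,0,0]},{"dp":[0,0,0],"angular":[0,0,0]}])

```text
t: 29.18
position: [0.59, -0.3661, 0.0948]
ee_rot: [3.141, 0.004, 2.162]
contact_force: [-0.6, -1.5, -0.3]
grip_width: 0.0214
```

```bash
python3 go.py .5999 -.0874 .085 1.609 10; python3 - <<'E'
from h import *
top=r.read_camera("top");side=r.read_camera("side")
cv2.imwrite("pics/s17.png",cv2.resize(side[200:340,340:490,::-1],None,fx=4,fy=4,interpolation=2))
E
```

```text
mm [  9.9 278.7  -9.8] dp/N [ 0.0033  0.0929 -0.0033] ang/N [ 0.0002  0.0001 -0.0352] t 29.1833 vel 0.008
```

View pics/s17.png

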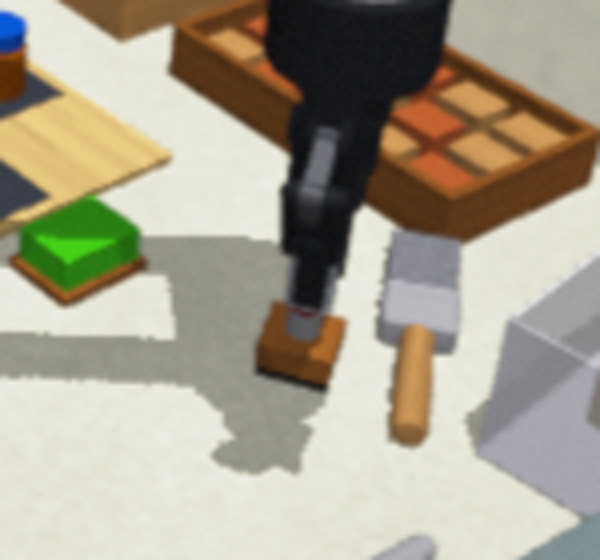

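Call:
send_rows(motion=[{"dp":[0.003,0.05,0],"angular":[0,0,-0.03]},{"dp":[0.003,0.09,0],"angular":[0,0,-0.035]},{"dp":[0.003,0.09,0],"angular":[0,0,-0.035]},{"dp":[0.003,0.09,0],"angular":[0,0,-0.035]},{"dp":[0.003,0.09,0],"angular":[0,0,-0.035]},{"dp":[0.003,0.09,0],"angular":[0,0,-0.035]},{"dp":[0.003,0.09,0],"angular":[0,0,-0.035]},{"dp":[0.003,0.09,0],"angular":[0,0,-0.035]},{"dp":[0.003,0.09,0],"angular":[0,0,-0.035]},{"dp":[0.003,0.06,0],"angular":[0,0,-0.03]},{"dp":[0,0.03,0],"angular":[0,0,-0.01]},{"dp":[0,0.01,0],"angular":[0,0,0]},{"dp":[0,0,0],"angular":[0,0,0]}])

```text
t: 30.37
position: [0.5861, -0.0906, 0.0731]
ee_rot: [-3.114, -0.016, 1.58]
contact_force: [-0.7, 0.1, -0.2]
grip_width: 0.0209
```

```bash
python3 go.py .5999 -.0874 .06 1.609 2; python3 - <<'E'
from h import *
top=r.read_camera("top");side=r.read_camera("side")
cv2.imwrite("pics/s18.png",cv2.resize(side[150:290,270:420,::-1],None,fx=4,fy=4,interpolation=2))
E
```

```text
mm [ 13.8   3.2 -13.1] dp/N [ 0.0231  0.0053 -0.0218] ang/N [-0.0048 -0.0088  0.009 ] t 30.3667 vel 0.017
```

View pics/s18.png

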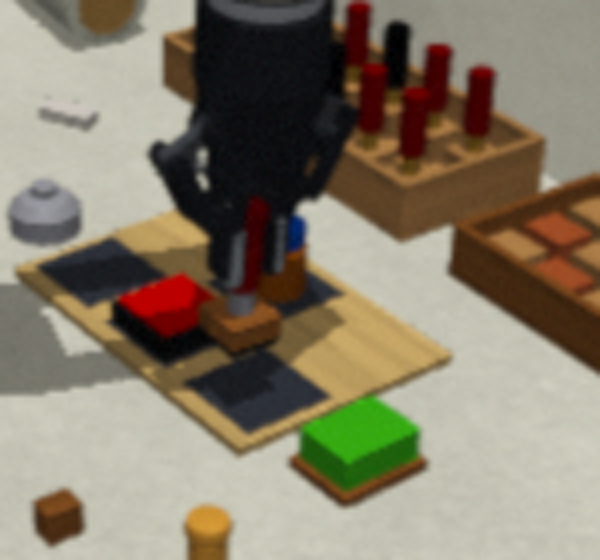

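Call:
send_rows(motion=[{"dp":[0.024,0.003,0],"angular":[-0.005,-0.009,0.009]},{"dp":[0.016,0.002,0],"angular":[-0.004,-0.007,0.007]},{"dp":[0.003,0,-0.01],"angular":[0,-0.001,0.001]},{"dp":[0,0,-0.03],"angular":[0,0,0]},{"dp":[0,0,-0.03],"angular":[0,0,0]},{"dp":[0,0,-0.02],"angular":[0,0,0]},{"dp":[0,0,-0.005],"angular":[0,0,0]},{"dp":[0,0,0],"angular":[0,0,0]}])

```text
t: 31.13
position: [0.5999, -0.095, 0.0403]
ee_rot: [3.141, 0.002, 1.603]
contact_force: [-0.9, 1.2, -0.9]
grip_width: 0.0209
```

```bash
python3 go.py .5999 -.0886 .028 1.609 2; python3 - <<'E'
from h import *
top=r.read_camera("top");side=r.read_camera("side")
cv2.imwrite("pics/s19.png",cv2.resize(side[190:270,290:380,::-1],None,fx=7,fy=7,interpolation=2))
E
```

```text
mm [  0.    6.4 -12.3] dp/N [ 0.      0.0107 -0.0205] ang/N [0.0007 0.0002 0.0018] t 31.1333 vel 0.014
```

View pics/s19.png

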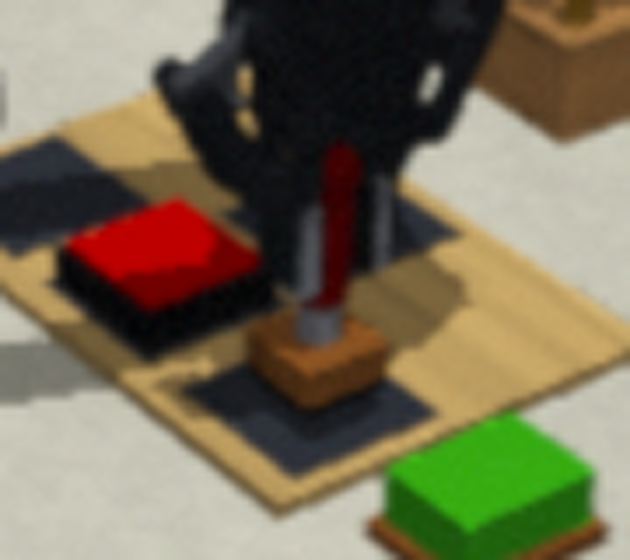

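Call:
send_rows(motion=[{"dp":[0,0.012,-0.005],"angular":[0.001,0,0.002]},{"dp":[0,0.008,-0.012],"angular":[0,0,0.001]},{"dp":[0,0.001,-0.012],"angular":[0,0,0]},{"dp":[0,0,-0.005],"angular":[0,0,0]},{"dp":[0,0,0],"angular":[0,0,0]}])

```text
t: 31.65
position: [0.6013, -0.0879, 0.0314]
ee_rot: [3.137, 0.001, 1.609]
contact_force: [-0.2, 0.1, -1.7]
grip_width: 0.0213
```

```bash
python3 go.py .5999 -.0886 .025 1.609 2; python3 - <<'E'
from h import *
top=r.read_camera("top");side=r.read_camera("side")
cv2.imwrite("pics/s20.png",cv2.resize(side[190:270,290:380,::-1],None,fx=7,fy=7,interpolation=2))
E
```

```text
mm [-1.4 -0.7 -6.4] dp/N [-0.0023 -0.0012 -0.0107] ang/N [ 0.0004  0.0015 -0.0001] t 31.65 vel 0.003
```

View pics/s20.png

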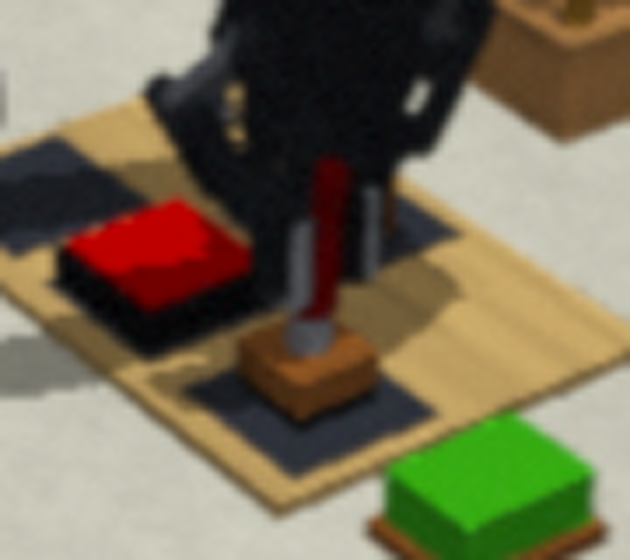

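Still above the board, so I'll lower gently until contact.

Call:
send_rows(motion=[{"dp":[-0.004,-0.001,-0.008],"angular":[0,0.001,0]},{"dp":[-0.002,0,-0.008],"angular":[0,0,0]},{"dp":[0,0,-0.004],"angular":[0,0,0]}])

```text
t: 32.0
position: [0.6007, -0.0885, 0.0277]
ee_rot: [3.135, 0.002, 1.609]
contact_force: [-2.1, 1.1, 7.5]
grip_width: 0.0213
```

Call:
send_rows(motion=[{"dp":[-0.002,-0.001,-0.007],"angular":[0,0,0]},{"dp":[0,0,-0.005],"angular":[0,0,0]}])

```text
t: 32.17
position: [0.6015, -0.0888, 0.0278]
ee_rot: [3.131, 0.002, 1.609]
contact_force: [-2.3, 0.3, 3.9]
grip_width: 0.0211
```

Call:
send_rows(motion=[{"dp":[0,0,0],"angular":[0,0,0]},{"dp":[0,0,0],"angular":[0,0,0]},{"dp":[0,0,0],"angular":[0,0,0]},{"dp":[0,0,0],"angular":[0,0,0]},{"dp":[0,0,0.04],"angular":[0,0,0]},{"dp":[0,0,0.08],"angular":[0,0,0]},{"dp":[0,0,0.08],"angular":[0,0,0]},{"dp":[0,0,0.08],"angular":[0,0,0]},{"dp":[0,0,0.06],"angular":[0,0,0]},{"dp":[0,0,0.03],"angular":[0,0,0]},{"dp":[0,0,0],"angular":[0,0,0]}], claw=0.4)

```text
t: 33.08
position: [0.5991, -0.0889, 0.1446]
ee_rot: [3.134, 0.002, 1.608]
contact_force: [-0.2, -1.1, 0.6]
grip_width: 0.0593
```

```bash
python3 go.py .581 .3635 .12 1.609 14; python3 - <<'E'
from h import *
top=r.read_camera("top");side=r.read_camera("side")
cv2.imwrite("pics/s21.png",cv2.resize(side[170:290,270:420,::-1],None,fx=4,fy=4,interpolation=2))
E
```

```text
mm [-18.1 452.4 -24.6] dp/N [-0.0043  0.1077 -0.0059] ang/N [0.0001 0.0003 0.    ] t 33.0833 vel 0.007
```

View pics/s21.png

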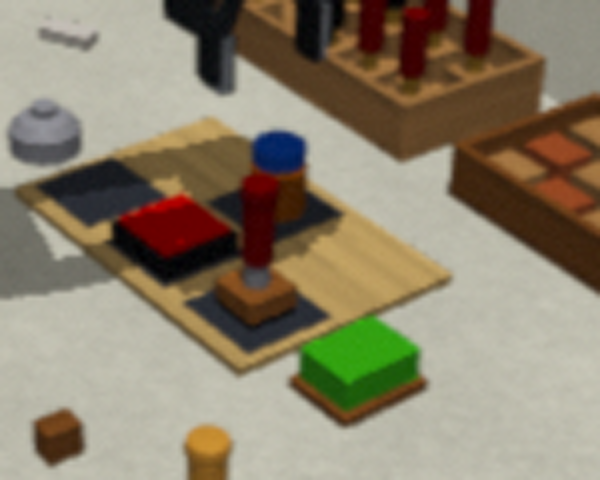

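Call:
send_rows(motion=[{"dp":[-0.004,0.06,0],"angular":[0,0,0]},{"dp":[-0.004,0.11,0],"angular":[0,0,0]},{"dp":[-0.004,0.11,0],"angular":[0,0,0]},{"dp":[-0.004,0.11,0],"angular":[0,0,0]},{"dp":[-0.004,0.11,0],"angular":[0,0,0]},{"dp":[-0.004,0.11,0],"angular":[0,0,0]},{"dp":[-0.004,0.11,0],"angular":[0,0,0]},{"dp":[-0.004,0.11,0],"angular":[0,0,0]},{"dp":[-0.004,0.11,0],"angular":[0,0,0]},{"dp":[-0.004,0.11,0],"angular":[0,0,0]},{"dp":[-0.004,0.11,0],"angular":[0,0,0]},{"dp":[-0.004,0.11,0],"angular":[0,0,0]},{"dp":[-0.004,0.11,0],"angular":[0,0,0]},{"dp":[-0.004,0.07,0],"angular":[0,0,0]},{"dp":[0,0.04,0],"angular":[0,0,0]},{"dp":[0,0.01,0],"angular":[0,0,0]},{"dp":[0,0,0],"angular":[0,0,0]}])

```text
t: 34.6
position: [0.5579, 0.3755, 0.1012]
ee_rot: [-3.083, 0.016, 1.603]
contact_force: [0.1, -0.9, 1.2]
grip_width: 0.0595
```

```bash
python3 go.py .581 .3635 .1 1.609 1; python3 - <<'E'
from fit import *
np.set_printoptions(precision=4,suppress=True)
for n in("top","side"):
    im=r.read_camera(n); cv2.imwrite(f"pics/{n}22.png",im[:,:,::-1])
    D=r.regions_of(n,"stamp_red");c=proj(n,[.6,-.087,.04])
    D=[d for d in D if np.hypot(*(np.array(d["rect"][:2])*[560,420]-c))<15]
    for d in D[:1]: print(n,*fit(n,"stamp_red",d["region"],(.6,-.087,.04),z0=.008))
E
```

```text
mm [ 23.1 -12.   -1.2] dp/N [ 0.0769 -0.04   -0.004 ] ang/N [ 0.0114 -0.0371  0.0044] t 34.6 vel 0.017
top [ 0.5996 -0.0858 -1.5521] 1.4330881599921677 269
side [ 0.6007 -0.0879  1.5097] 6.553990668485859 456
```

View pics/top22.png

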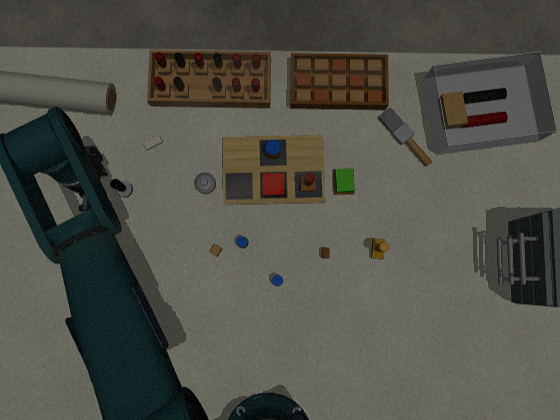

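Red stamp is within about 1 mm of its square. Now lining up on the black stamp.

Call:
send_rows(motion=[{"dp":[0.03,-0.02,0.01],"angular":[0.005,-0.015,0.002]},{"dp":[0.03,-0.015,0],"angular":[0.005,-0.015,0.002]},{"dp":[0.01,-0.003,0],"angular":[0.001,-0.005,0]},{"dp":[0,0,0],"angular":[0,0,0]},{"dp":[0,0,0],"angular":[0,0,0]}])

```text
t: 35.22
position: [0.5851, 0.3554, 0.1096]
ee_rot: [3.133, -0.002, 1.599]
contact_force: [-0.3, 1.1, 0.7]
grip_width: 0.0597
```

```bash
python3 go.py .581 .3635 .015 1.609 4
```

```text
mm [ -4.1   8.1 -94.6] dp/N [-0.0034  0.0067 -0.0788] ang/N [-0.0003  0.0014  0.0017] t 35.2167 vel 0.017
```

Call:
send_rows(motion=[{"dp":[-0.008,0.015,0],"angular":[0,0.003,0.003]},{"dp":[-0.005,0.01,-0.02],"angular":[0,0.002,0.002]},{"dp":[0,0,-0.04],"angular":[0,0,0]},{"dp":[0,0,-0.03],"angular":[0,0,0]},{"dp":[0,0,-0.01],"angular":[0,0,0]},{"dp":[0,0,0],"angular":[0,0,0]}])

```text
t: 35.72
position: [0.5802, 0.3638, 0.0766]
ee_rot: [-3.141, -0.002, 1.607]
contact_force: [0.2, -0.7, 0.4]
grip_width: 0.06
```

```bash
python3 go.py .581 .3635 .013 1.609 4; python3 - <<'E'
from h import *
im=r.read_camera("side"); cv2.imwrite("pics/s23.png",cv2.resize(im[80:200,180:330,::-1],None,fx=4,fy=4,interpolation=2))
im=r.read_camera("top"); cv2.imwrite("pics/t23.png",cv2.resize(im[130:250,60:210,::-1],None,fx=4,fy=4,interpolation=2))
E
```

```text
mm [  0.8  -0.3 -63.6] dp/N [ 0.0007 -0.0002 -0.053 ] ang/N [-0.0004 -0.0001  0.0003] t 35.7167 vel 0.017
```

View pics/s23.png

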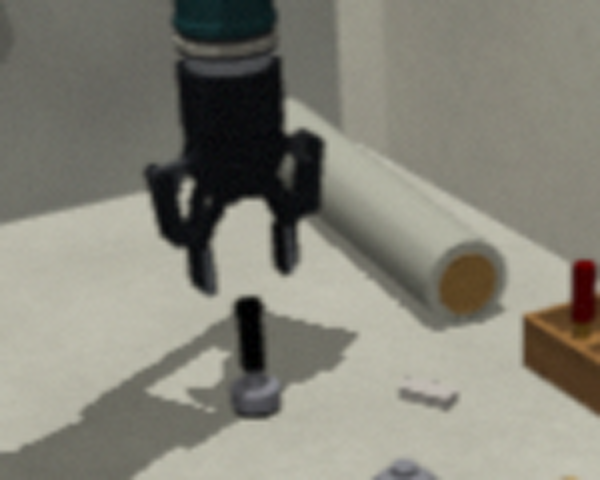

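The fingers straddle the stamp. Descending.

Call:
send_rows(motion=[{"dp":[0.001,0,-0.03],"angular":[0,0,0]},{"dp":[0,0,-0.055],"angular":[0,0,0]},{"dp":[0,0,-0.055],"angular":[0,0,0]},{"dp":[0,0,-0.04],"angular":[0,0,0]},{"dp":[0,0,-0.018],"angular":[0,0,0]},{"dp":[0,0,0],"angular":[0,0,0]}])

```text
t: 36.32
position: [0.5825, 0.3646, 0.0168]
ee_rot: [3.136, -0.005, 1.607]
contact_force: [0.5, -0.3, 0.4]
grip_width: 0.0599
```

```bash
python3 go.py .581 .3635 .013 1.609 2
```

```text
mm [-1.5 -1.1 -3.8] dp/N [-0.0024 -0.0019 -0.0063] ang/N [-0.0017  0.0018  0.0005] t 36.3167 vel 0.006
```

Call:
send_rows(motion=[{"dp":[-0.004,-0.003,-0.01],"angular":[-0.001,0.002,0]},{"dp":[-0.001,-0.001,-0.003],"angular":[0,0,0]},{"dp":[0,0,0],"angular":[0,0,0]},{"dp":[0,0,0],"angular":[0,0,0]},{"dp":[0,0,0],"angular":[0,0,0]},{"dp":[0,0,0],"angular":[0,0,0]},{"dp":[0,0,0],"angular":[0,0,0]},{"dp":[0,0,0],"angular":[0,0,0]}], claw=-0.9, force=30)

```text
t: 36.98
position: [0.5823, 0.364, 0.0152]
ee_rot: [3.135, -0.005, 1.607]
contact_force: [0.0, -1.5, -0.4]
grip_width: 0.0196
```

Call:
send_rows(motion=[{"dp":[0,0,0.03],"angular":[0,0,0]},{"dp":[0,0,0.06],"angular":[0,0,0]},{"dp":[0,0,0.06],"angular":[0,0,0]},{"dp":[0,0,0.06],"angular":[0,0,0]},{"dp":[0,0,0.06],"angular":[0,0,0]},{"dp":[0,0,0.03],"angular":[0,0,0]},{"dp":[0,0,0],"angular":[0,0,0]}])

```text
t: 37.57
position: [0.5806, 0.3632, 0.1105]
ee_rot: [3.138, -0.004, 1.607]
contact_force: [1.2, -0.2, -0.2]
grip_width: 0.0196
```

```bash
python3 go.py .5937 .0821 .1 1.609 10; python3 - <<'E'
from h import *
im=r.read_camera("side"); cv2.imwrite("pics/s24.png",cv2.resize(im[80:200,180:330,::-1],None,fx=4,fy=4,interpolation=2))
E
```

```text
mm [  13.1 -281.1  -10.5] dp/N [ 0.0044 -0.0937 -0.0035] ang/N [-0.0003  0.0002  0.0001] t 37.5667 vel 0.009
```

View pics/s24.png

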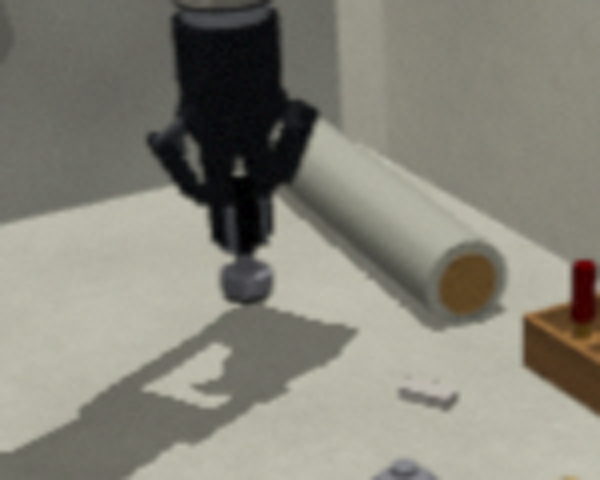

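Call:
send_rows(motion=[{"dp":[0.004,-0.05,0],"angular":[0,0,0]},{"dp":[0.005,-0.09,0],"angular":[0,0,0]},{"dp":[0.005,-0.09,0],"angular":[0,0,0]},{"dp":[0.005,-0.09,0],"angular":[0,0,0]},{"dp":[0.005,-0.09,0],"angular":[0,0,0]},{"dp":[0.005,-0.09,0],"angular":[0,0,0]},{"dp":[0.005,-0.09,0],"angular":[0,0,0]},{"dp":[0.005,-0.09,0],"angular":[0,0,0]},{"dp":[0.005,-0.09,0],"angular":[0,0,0]},{"dp":[0.003,-0.07,0],"angular":[0,0,0]},{"dp":[0,-0.04,0],"angular":[0,0,0]},{"dp":[0,-0.01,0],"angular":[0,0,0]},{"dp":[0,0,0],"angular":[0,0,0]}])

```text
t: 38.7
position: [0.5803, 0.0728, 0.0894]
ee_rot: [-3.112, 0.006, 1.607]
contact_force: [0.3, 0.3, -0.7]
grip_width: 0.0196
```

```bash
python3 go.py .5937 .0821 .06 1.609 2
```

```text
mm [ 13.4   9.3 -29.4] dp/N [ 0.0223  0.0155 -0.049 ] ang/N [ 0.0022 -0.0093  0.0007] t 38.7 vel 0.021
```

Call:
send_rows(motion=[{"dp":[0.024,0.017,0],"angular":[0.003,-0.01,0.001]},{"dp":[0.017,0.012,-0.01],"angular":[0.001,-0.007,0]},{"dp":[0.003,0.001,-0.03],"angular":[0,-0.001,0]},{"dp":[0,0,-0.04],"angular":[0,0,0]},{"dp":[0,0,-0.04],"angular":[0,0,0]},{"dp":[0,0,-0.025],"angular":[0,0,0]},{"dp":[0,0,-0.01],"angular":[0,0,0]},{"dp":[0,0,0],"angular":[0,0,0]}])

```text
t: 39.37
position: [0.5943, 0.0919, 0.0373]
ee_rot: [3.14, -0.004, 1.619]
contact_force: [0.0, -0.4, -0.3]
grip_width: 0.0197
```

```bash
python3 go.py .5937 .0825 .024 1.609 2; python3 - <<'E'
from h import *
side=r.read_camera("side")
cv2.imwrite("pics/s25.png",cv2.resize(side[160:260,250:360,::-1],None,fx=5,fy=5,interpolation=2))
E
```

```text
mm [ -0.6  -9.4 -13.3] dp/N [-0.0009 -0.0157 -0.0222] ang/N [-0.0012  0.0004 -0.0033] t 39.3667 vel 0.017
```

View pics/s25.png

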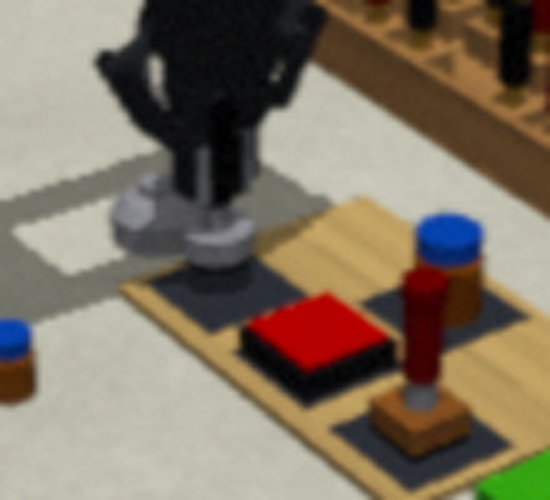

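Call:
send_rows(motion=[{"dp":[-0.001,-0.017,0],"angular":[-0.001,0,-0.003]},{"dp":[-0.001,-0.012,-0.01],"angular":[0,0,-0.002]},{"dp":[0,-0.001,-0.012],"angular":[0,0,0]},{"dp":[0,0,-0.01],"angular":[0,0,0]},{"dp":[0,0,0],"angular":[0,0,0]}])

```text
t: 39.83
position: [0.5956, 0.0822, 0.0298]
ee_rot: [3.135, -0.002, 1.611]
contact_force: [-0.2, -0.5, -1.4]
grip_width: 0.0191
```

```bash
python3 go.py .5937 .0825 .022 1.609 2
```

```text
mm [-1.9  0.3 -7.8] dp/N [-0.0031  0.0005 -0.013 ] ang/N [-0.0007  0.0021 -0.0006] t 39.8333 vel 0.009
```

Call:
send_rows(motion=[{"dp":[-0.004,0,-0.008],"angular":[0,0.002,0]},{"dp":[-0.002,0,-0.008],"angular":[0,0.001,0]},{"dp":[0,0,-0.004],"angular":[0,0,0]}])

```text
t: 40.08
position: [0.5942, 0.0818, 0.0241]
ee_rot: [3.138, -0.002, 1.61]
contact_force: [-0.5, 0.1, -0.8]
grip_width: 0.0193
```

Call:
send_rows(motion=[{"dp":[-0.003,0,-0.006],"angular":[0,0.001,0]},{"dp":[0,0,-0.004],"angular":[0,0,0]}])

```text
t: 40.25
position: [0.5932, 0.0818, 0.0212]
ee_rot: [3.14, -0.002, 1.61]
contact_force: [-3.4, -0.2, 5.7]
grip_width: 0.0196
```

Call:
send_rows(motion=[{"dp":[0,0,0],"angular":[0,0,0]},{"dp":[0,0,0],"angular":[0,0,0]},{"dp":[0,0,0],"angular":[0,0,0]},{"dp":[0,0,0],"angular":[0,0,0]},{"dp":[0,0,0.04],"angular":[0,0,0]},{"dp":[0,0,0.08],"angular":[0,0,0]},{"dp":[0,0,0.08],"angular":[0,0,0]},{"dp":[0,0,0.08],"angular":[0,0,0]},{"dp":[0,0,0.06],"angular":[0,0,0]},{"dp":[0,0,0.04],"angular":[0,0,0]},{"dp":[0,0,0.01],"angular":[0,0,0]}], claw=0.4)

```text
t: 41.17
position: [0.5918, 0.0821, 0.1473]
ee_rot: [3.14, -0.002, 1.611]
contact_force: [1.3, 0.2, 0.4]
grip_width: 0.0596
```

Call:
send_rows(motion=[{"dp":[-0.025,-0.05,0],"angular":[0,0,-0.008]},{"dp":[-0.04,-0.09,0],"angular":[0,0,-0.008]},{"dp":[-0.04,-0.09,0],"angular":[0,0,-0.008]},{"dp":[-0.04,-0.09,0],"angular":[0,0,-0.008]},{"dp":[-0.04,-0.09,0],"angular":[0,0,-0.008]},{"dp":[-0.04,-0.09,0],"angular":[0,0,-0.008]},{"dp":[-0.04,-0.09,0],"angular":[0,0,-0.008]},{"dp":[-0.04,-0.09,0],"angular":[0,0,-0.008]},{"dp":[-0.04,-0.09,0],"angular":[0,0,-0.008]},{"dp":[-0.04,-0.09,0],"angular":[0,0,-0.008]},{"dp":[-0.04,-0.09,0],"angular":[0,0,-0.008]},{"dp":[-0.03,-0.08,0],"angular":[0,0,0]},{"dp":[-0.02,-0.04,0],"angular":[0,0,0]},{"dp":[0,-0.01,0],"angular":[0,0,0]},{"dp":[0,0,0],"angular":[0,0,0]}])

```text
t: 42.42
position: [0.4404, -0.2526, 0.1525]
ee_rot: [3.131, -0.003, 1.47]
contact_force: [0.3, 0.4, 0.3]
grip_width: 0.0596
```

```bash
python3 go.py .4456 -.2562 .1 1.47 1; python3 - <<'E'
from fit import *
np.set_printoptions(precision=4,suppress=True)
for n in("top","side"):
    im=r.read_camera(n); cv2.imwrite(f"pics/{n}26.png",im[:,:,::-1])
    for k,p in (("stamp_black",(.594,.0825,0)),("stamp_red",(.6,-.087,.04))):
        D=r.regions_of(n,k);c=proj(n,[p[0],p[1],.04])
        D=[d for d in D if np.hypot(*(np.array(d["rect"][:2])*[560,420]-c))<15]
        for d in D[:1]: print(n,*fit(n,k,d["region"],p,z0=.008,yaw=k=="stamp_red"))
E
```

```text
mm [  5.2  -3.6 -52.5] dp/N [ 0.0172 -0.0118 -0.1748] ang/N [-0.001   0.0068  0.0002] t 42.4167 vel 0.019
top [0.5919 0.0812 0.0588] 9.55426515876917 230
top [ 0.5996 -0.085  -1.551 ] 2.029940577106009 276
side [ 0.6028 -0.0863  0.0287] 65.7473999275784 251
```

View pics/top26.png

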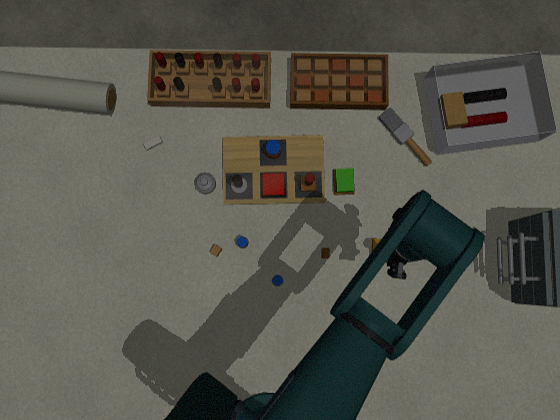

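View pics/side26.png

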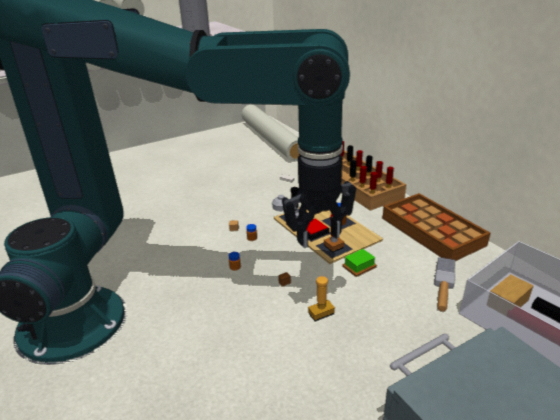

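Call:
send_rows(motion=[{"dp":[0.01,-0.007,0],"angular":[-0.001,0.004,0]},{"dp":[0.007,-0.005,-0.03],"angular":[0,0.003,0]},{"dp":[0,0,-0.06],"angular":[0,0,0]},{"dp":[0,0,-0.06],"angular":[0,0,0]},{"dp":[0,0,-0.05],"angular":[0,0,0]},{"dp":[0,0,-0.03],"angular":[0,0,0]},{"dp":[0,0,-0.01],"angular":[0,0,0]},{"dp":[0,0,0],"angular":[0,0,0]}])

```text
t: 43.38
position: [0.45, -0.2518, 0.0757]
ee_rot: [-3.141, 0.001, 1.481]
contact_force: [-0.5, -0.1, 0.9]
grip_width: 0.0599
```

```bash
python3 go.py .4456 -.2562 .013 1.47 4; python3 - <<'E'
from h import *
side=r.read_camera("side")
cv2.imwrite("pics/s27.png",cv2.resize(side[210:330,260:410,::-1],None,fx=4,fy=4,interpolation=2))
E
```

```text
mm [ -4.4  -4.4 -62.7] dp/N [-0.0037 -0.0037 -0.0522] ang/N [ 0.0001 -0.     -0.0017] t 43.3833 vel 0.014
```

View pics/s27.png

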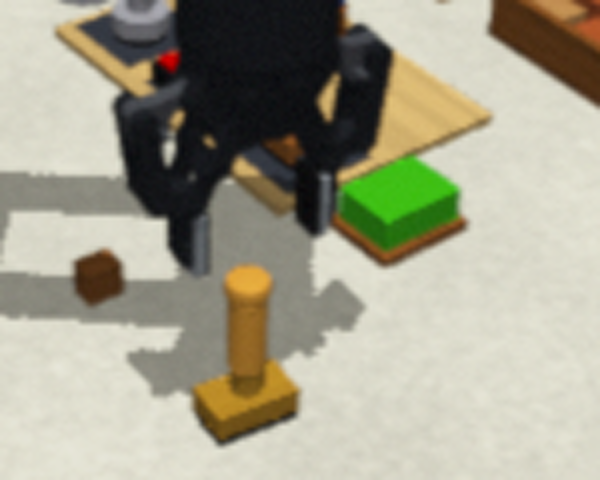

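Call:
send_rows(motion=[{"dp":[-0.008,-0.008,0],"angular":[0,0,-0.003]},{"dp":[-0.006,-0.006,-0.02],"angular":[0,0,-0.003]},{"dp":[0,0,-0.05],"angular":[0,0,0]},{"dp":[0,0,-0.05],"angular":[0,0,0]},{"dp":[0,0,-0.04],"angular":[0,0,0]},{"dp":[0,0,-0.025],"angular":[0,0,0]},{"dp":[0,0,-0.01],"angular":[0,0,0]},{"dp":[0,0,0],"angular":[0,0,0]}])

```text
t: 44.1
position: [0.4492, -0.2611, 0.0217]
ee_rot: [3.128, 0.009, 1.468]
contact_force: [-0.1, -0.5, -0.4]
grip_width: 0.0597
```

```bash
python3 go.py .4456 -.2562 .012 1.47 2; python3 - <<'E'
from h import *
side=r.read_camera("side")
cv2.imwrite("pics/s28.png",cv2.resize(side[210:330,260:410,::-1],None,fx=4,fy=4,interpolation=2))
E
```

```text
mm [-3.6  4.9 -9.7] dp/N [-0.006   0.0081 -0.0162] ang/N [0.0034 0.0039 0.0006] t 44.1 vel 0.004
```

View pics/s28.png

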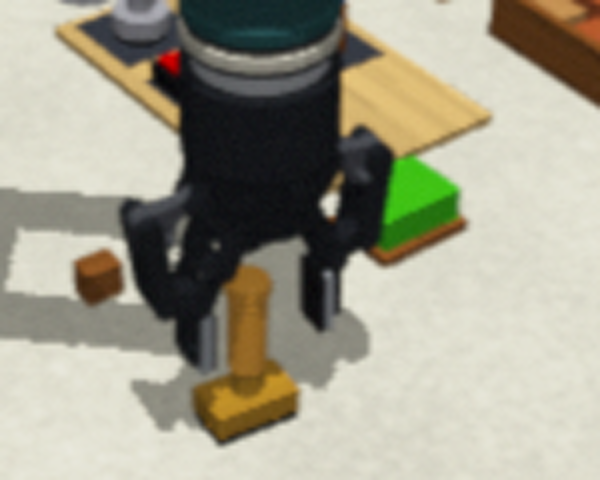

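Call:
send_rows(motion=[{"dp":[-0.009,0.011,-0.014],"angular":[0.004,0.004,0]},{"dp":[-0.004,0.006,-0.012],"angular":[0.003,0.003,0]},{"dp":[0,0,-0.003],"angular":[0,0,0]},{"dp":[0,0,0],"angular":[0,0,0]}])

```text
t: 44.48
position: [0.4467, -0.2568, 0.0154]
ee_rot: [3.137, 0.002, 1.468]
contact_force: [0.6, -0.3, 0.5]
grip_width: 0.0596
```

```bash
python3 go.py .4456 -.2562 .012 1.47 2
```

```text
mm [-1.1  0.6 -3.4] dp/N [-0.0019  0.0011 -0.0056] ang/N [0.0006 0.0015 0.0007] t 44.4833 vel 0.004
```

Call:
send_rows(motion=[{"dp":[-0.003,0.002,-0.008],"angular":[0.001,0.001,0]},{"dp":[-0.001,0.001,-0.003],"angular":[0,0,0]},{"dp":[0,0,0],"angular":[0,0,0]},{"dp":[0,0,0],"angular":[0,0,0]},{"dp":[0,0,0],"angular":[0,0,0]},{"dp":[0,0,0],"angular":[0,0,0]},{"dp":[0,0,0],"angular":[0,0,0]},{"dp":[0,0,0],"angular":[0,0,0]}], claw=-0.9, force=30)

```text
t: 45.15
position: [0.4459, -0.2561, 0.0124]
ee_rot: [3.138, 0.001, 1.468]
contact_force: [-0.1, 0.3, -0.3]
grip_width: 0.0193
```

Call:
send_rows(motion=[{"dp":[0,0,0.03],"angular":[0,0,0]},{"dp":[0,0,0.06],"angular":[0,0,0]},{"dp":[0,0,0.07],"angular":[0,0,0]},{"dp":[0,0,0.07],"angular":[0,0,0]},{"dp":[0,0,0.07],"angular":[0,0,0]},{"dp":[0,0,0.07],"angular":[0,0,0]},{"dp":[0,0,0.05],"angular":[0,0,0]},{"dp":[0,0,0.02],"angular":[0,0,0]},{"dp":[0,0,0],"angular":[0,0,0]}])

```text
t: 45.9
position: [0.4429, -0.2539, 0.1524]
ee_rot: [3.141, -0.001, 1.468]
contact_force: [-0.6, 0.2, -1.1]
grip_width: 0.0196
```

```bash
python3 go.py .597 -.0027 .14 1.609 10; python3 - <<'E'
from h import *
side=r.read_camera("side")
cv2.imwrite("pics/s29.png",cv2.resize(side[170:330,260:410,::-1],None,fx=3.6,fy=3.6,interpolation=2))
E
```

```text
mm [154.1 251.2 -12.4] dp/N [ 0.0514  0.0837 -0.0041] ang/N [-0.0001  0.      0.009 ] t 45.9 vel 0.011
```

View pics/s29.png

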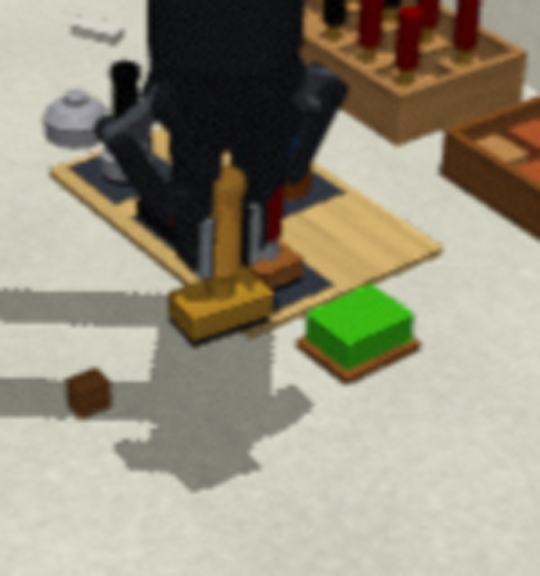

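Call:
send_rows(motion=[{"dp":[0.03,0.05,0.01],"angular":[0,0,0.009]},{"dp":[0.05,0.08,0.008],"angular":[0,0,0.009]},{"dp":[0.05,0.08,0.008],"angular":[0,0,0.009]},{"dp":[0.05,0.08,0.008],"angular":[0,0,0.009]},{"dp":[0.05,0.08,0.008],"angular":[0,0,0.009]},{"dp":[0.05,0.08,0.008],"angular":[0,0,0.009]},{"dp":[0.05,0.08,0.008],"angular":[0,0,0.009]},{"dp":[0.05,0.08,0.008],"angular":[0,0,0.009]},{"dp":[0.05,0.08,0.005],"angular":[0,0,0.009]},{"dp":[0.04,0.06,0],"angular":[0,0,0.009]},{"dp":[0.02,0.03,0],"angular":[0,0,0]},{"dp":[0.005,0.01,0],"angular":[0,0,0]},{"dp":[0,0,0],"angular":[0,0,0]}])

```text
t: 47.03
position: [0.5856, -0.0037, 0.1519]
ee_rot: [-3.106, -0.009, 1.61]
contact_force: [-0.1, -0.2, -0.6]
grip_width: 0.0195
```

```bash
python3 go.py .597 -.0027 .1 1.609 2
```

```text
mm [ 11.4   1.  -51.9] dp/N [ 0.019   0.0016 -0.0865] ang/N [-0.0026 -0.0115 -0.0005] t 47.0333 vel 0.016
```

Call:
send_rows(motion=[{"dp":[0.02,0.002,0],"angular":[-0.003,-0.012,0]},{"dp":[0.013,0.001,-0.02],"angular":[-0.002,-0.009,0]},{"dp":[0.002,0,-0.05],"angular":[0,-0.001,0]},{"dp":[0,0,-0.06],"angular":[0,0,0]},{"dp":[0,0,-0.06],"angular":[0,0,0]},{"dp":[0,0,-0.05],"angular":[0,0,0]},{"dp":[0,0,-0.03],"angular":[0,0,0]},{"dp":[0,0,-0.01],"angular":[0,0,0]},{"dp":[0,0,0],"angular":[0,0,0]}])

```text
t: 47.78
position: [0.5937, -0.0144, 0.0647]
ee_rot: [3.137, 0.007, 1.596]
contact_force: [0.3, 0.5, -0.6]
grip_width: 0.0193
```

```bash
python3 go.py .5962 -.0026 .042 1.609 2; python3 - <<'E'
from h import *
side=r.read_camera("side")
cv2.imwrite("pics/s30.png",cv2.resize(side[160:260,250:370,::-1],None,fx=5,fy=5,interpolation=2))
E
```

```text
mm [  2.5  11.8 -22.7] dp/N [ 0.0041  0.0196 -0.0378] ang/N [0.0021 0.0015 0.0043] t 47.7833 vel 0.018
```

View pics/s30.png

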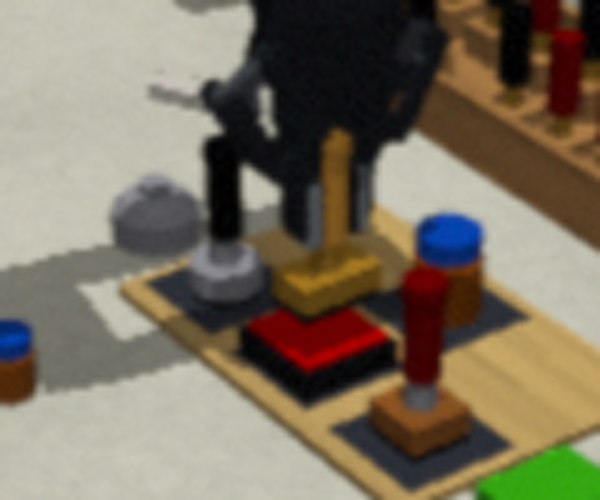

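Call:
send_rows(motion=[{"dp":[0.005,0.022,-0.01],"angular":[0.002,0.002,0.005]},{"dp":[0.003,0.015,-0.02],"angular":[0.002,0.001,0.003]},{"dp":[0,0.002,-0.02],"angular":[0,0,0]},{"dp":[0,0,-0.01],"angular":[0,0,0]},{"dp":[0,0,0],"angular":[0,0,0]}])

```text
t: 48.25
position: [0.5996, -0.0019, 0.05]
ee_rot: [3.133, 0.001, 1.609]
contact_force: [1.0, 0.3, -0.1]
grip_width: 0.0195
```

```bash
python3 go.py .5962 -.0026 .042 1.609 2
```

```text
mm [-3.4 -0.7 -8. ] dp/N [-0.0057 -0.0011 -0.0133] ang/N [ 0.0002  0.0027 -0.    ] t 48.25 vel 0.007
```

Call:
send_rows(motion=[{"dp":[-0.008,-0.002,-0.006],"angular":[0,0.003,0]},{"dp":[-0.005,-0.001,-0.009],"angular":[0,0.002,0]},{"dp":[0,0,-0.006],"angular":[0,0,0]},{"dp":[0,0,0],"angular":[0,0,0]}])

```text
t: 48.58
position: [0.5955, -0.0026, 0.0432]
ee_rot: [-3.142, 0.001, 1.61]
contact_force: [0.3, 0.3, -1.0]
grip_width: 0.0198
```

```bash
python3 go.py .5962 -.0026 .0395 1.609 2; python3 - <<'E'
from h import *
side=r.read_camera("side")
cv2.imwrite("pics/s31.png",cv2.resize(side[160:260,250:370,::-1],None,fx=5,fy=5,interpolation=2))
E
```

```text
mm [ 0.7  0.  -3.7] dp/N [ 0.0012  0.     -0.0062] ang/N [ 0.0003  0.     -0.0003] t 48.5833 vel 0.003
```

View pics/s31.png

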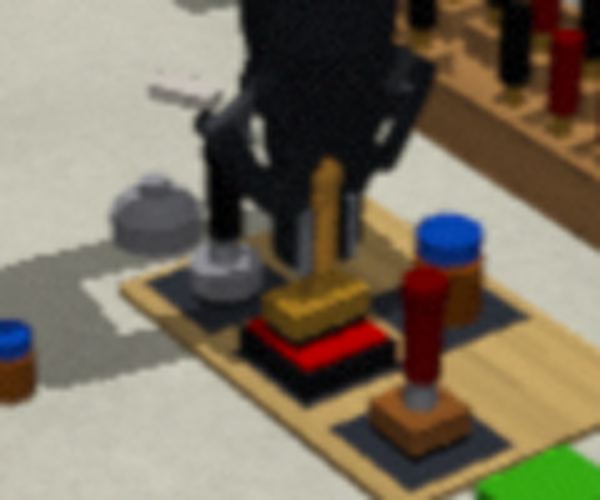

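Now lowering straight down in small steps until contact.

Call:
send_rows(motion=[{"dp":[0.001,0,-0.006],"angular":[0,0,0]},{"dp":[0,0,-0.006],"angular":[0,0,0]}])

```text
t: 48.8
position: [0.5964, -0.0028, 0.0403]
ee_rot: [3.14, 0.001, 1.61]
contact_force: [-0.1, -0.2, -0.3]
grip_width: 0.0199
```

Call:
send_rows(motion=[{"dp":[0,0,-0.005],"angular":[0,0,0]}])

```text
t: 48.88
position: [0.5965, -0.0029, 0.0393]
ee_rot: [3.14, 0.001, 1.61]
contact_force: [-3.8, 1.1, 8.3]
grip_width: 0.0194
```

Call:
send_rows(motion=[{"dp":[0,0,0],"angular":[0,0,0]},{"dp":[0,0,0],"angular":[0,0,0]},{"dp":[0,0,0],"angular":[0,0,0]},{"dp":[0,0,0],"angular":[0,0,0]},{"dp":[0,0,0.04],"angular":[0,0,0]},{"dp":[0,0,0.08],"angular":[0,0,0]},{"dp":[0,0,0.08],"angular":[0,0,0]},{"dp":[0,0,0.08],"angular":[0,0,0]},{"dp":[0,0,0.08],"angular":[0,0,0]},{"dp":[0,0,0.06],"angular":[0,0,0]},{"dp":[0,0,0.03],"angular":[0,0,0]},{"dp":[-0.04,0,0],"angular":[0,0,0]},{"dp":[-0.1,0,0.02],"angular":[0,0,0]},{"dp":[-0.12,0,0.02],"angular":[0,0,0]},{"dp":[-0.12,0,0.02],"angular":[0,0,0]},{"dp":[-0.12,0,0.02],"angular":[0,0,0]},{"dp":[-0.1,0,0],"angular":[0,0,0]},{"dp":[-0.05,0,0],"angular":[0,0,0]},{"dp":[-0.02,0,0],"angular":[0,0,0]},{"dp":[0,0,0],"angular":[0,0,0]}], claw=0.4)

```text
t: 50.55
position: [0.3862, -0.0026, 0.2123]
ee_rot: [3.132, 0.003, 1.61]
contact_force: [-0.0, 0.1, 0.3]
grip_width: 0.0597
```

```bash
python3 - <<'E'
from h import *
print(r.state()["position"])
im=r.read_camera("side"); cv2.imwrite("pics/s32.png",im[:,:,::-1]);cv2.imwrite("pics/s32c.png",cv2.resize(im[160:280,250:400,::-1],None,fx=5,fy=5,interpolation=2))
im=r.read_camera("top"); cv2.imwrite("pics/t32.png",cv2.resize(im[110:230,200:350,::-1],None,fx=5,fy=5,interpolation=2))
E
```

```text
[ 0.38624279 -0.00263832  0.21232133]
```

View pics/s32c.png

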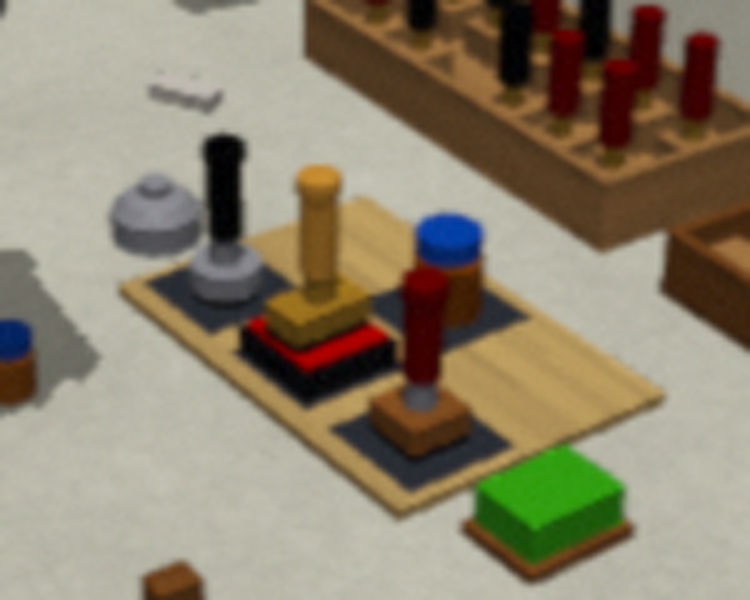

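View pics/t32.png

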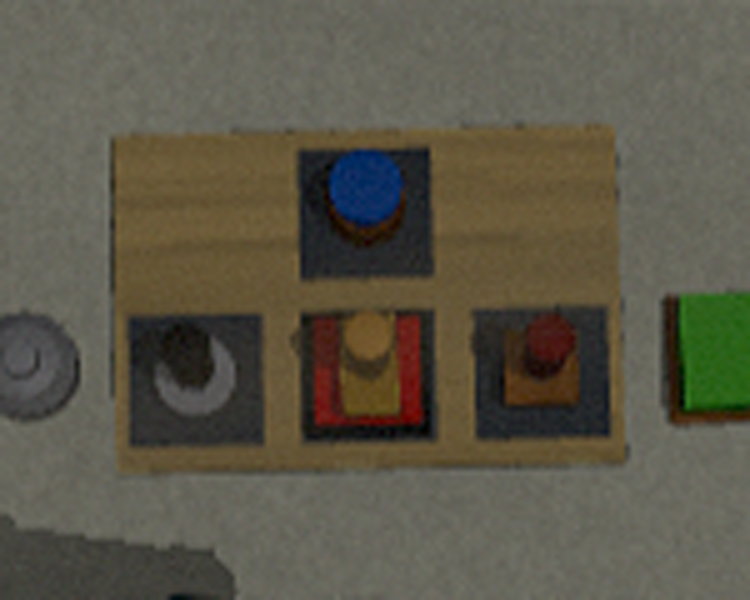

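Everything stands upright in place. One numeric check before handing in.

```bash
python3 - <<'E'
from fit import *
np.set_printoptions(precision=4,suppress=True)
for n in("top","side"):
    r.read_camera(n)
    for k,p,z in (("stamp_black",(.594,.0825,0),.008),("stamp_red",(.6,-.087,.04),.008),("stamp_pale",(.596,-.003,.04),.027),("ink_jar",(.679,0,0),.008)):
        D=r.regions_of(n,k);c=proj(n,[p[0],p[1],.04])
        D=[d for d in D if np.hypot(*(np.array(d["rect"][:2])*[560,420]-c))<15]
        for d in D[:1]: print(n,k,*fit(n,k,d["region"],p,z0=z,yaw=k in("stamp_red","stamp_pale")))
print(r.state()["t"])
E
```

```text
top stamp_black [0.5919 0.0799 0.0632] 7.936798931649825 231
top stamp_red [ 0.5982 -0.0849  0.0282] 2.780479194477146 280
top stamp_pale [ 0.595  -0.0017  0.0299] 10.807287525349395 226
top ink_jar [0.6788 0.0007 0.1399] 11.974621900844046 217
side stamp_black [0.5954 0.0811 0.0754] 13.61742952389779 318
side stamp_red [ 0.6017 -0.0875  1.4982] 17.37610796640406 416
side stamp_pale [ 0.5956 -0.0053  3.2096] 16.05637782526233 400
side ink_jar [ 0.6829 -0.0013  0.0561] 61.67519161493693 224
51.15
```

```bash
python3 -c "
from workcell import r
print(r.finish_job())"
```

```text
the job is handed in; nothing more can be done
None
```

The board is laid out and handed in at about 51 s of the 131 s allowed, placed in the order asked:
- **Ink pad:** on the middle square, square to the board.
- **Ink jar:** the largest one, on the square behind the pad.
- **Dark-red stamp:** on the −y square, between the pad and the tickets.
- **Black stamp:** on the +y square.
- **Pale stamp:** in the middle of the ink pad.

In the last pictures from both cameras all five stand upright, with the gripper well clear. The fits put each thing within about 1–3 mm of its centre, and the red and pale stamps and the pad in line with the board.

Things that failed or disagreed on the way:
- **TCP height:** the reported TCP is 25 mm beyond the real fingertips. The first grip on the pad therefore closed just above it and caught nothing. I found the offset by touching the table, and pressing there reached about 29 N on the wrist.
- **Pad position:** the first placing was about 2.5 mm off centre, so I regripped the pad and moved it to within about 1 mm.
- **Last checks:** the two cameras differ by about 2–4 mm. The side camera's last jar fit was poor, about 3.5 mm off, because the jar was partly hidden; the top camera put the jar within 1 mm.

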